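# Hang the rinsed steel vessels on their drying posts

## Task

Hang both rinsed steel vessels to dry, mouth down: the long narrow tube on the tall slim post and the short wide cup on the short stout post, each fully down with its whole rim resting on the post's flange. Lower them into place rather than dropping them, and do not shift the spray can, the jar, the whetstone or the blade jig.

Things in the scene. Friction and masses are not known exactly. Their poses are not given: they have to be found in the camera images.
- tube: Plain stainless tube, a straight round cylinder closed at one end and open at the other: 120 mm long, 48 mm outside and 42 mm inside diameter (wall 3 mm, closed end 4 mm thick), 0.11 to 0.22 kg. Origin: centre of the outside of the closed end; its x axis runs along the tube's axis towards the open mouth. Starts lying level on its rest, axis 32 mm above the bench.
- tube_mouth (a point): Centre of the tube's mouth (plane of the rim), 120 mm along the tube's x axis from its origin.
- cup: Plain stainless cup, a straight round cylinder closed at one end: 75 mm long, 62 mm outside and 56 mm inside diameter (wall 3 mm, closed end 4 mm thick), 0.10 to 0.20 kg. Origin: centre of the outside of the closed end; its x axis runs along the cup's axis towards the open mouth. Starts lying level on its rest, axis 40 mm above the bench.
- cup_mouth (a point): Centre of the cup's mouth (plane of the rim), 75 mm along the cup's x axis from its origin.
- slim_post_seat (a point): Seat of the tall slim drying post: centre of the top face of its flange, 25 mm above the bench, on the post's vertical axis. The fixed post has a round wooden foot 94 mm across and 14 mm high, a round flange 62 mm across up to 25 mm, then an upright aluminium peg 30 mm across rising 95 mm above the seat, its last 15 mm tapering to 14 mm across.
- stout_post_seat (a point): Seat of the short stout drying post: centre of the top face of its flange, 25 mm above the bench, on the post's vertical axis. The same wooden foot (94 mm across), a flange 78 mm across, and an upright aluminium peg 45 mm across rising 50 mm above the seat, its last 15 mm tapering to 28 mm across.
- tube_rest: Low fixed rest on which the tube starts and which keeps it from rolling: two round rails along its x axis, 10 mm thick and 96 mm long, 28 mm apart between centres, tops 12 mm above the bench, on 40 mm wide feet. Origin: its middle, on the bench.
- cup_rest: Low fixed rest on which the cup starts: like the tube's, with rails 66 mm long. Origin: its middle, on the bench.
- spray_can: Bystander: upright metal spray can, 52 mm across, 155 mm high, loose. Origin: centre of its underside, z up.
- paste_jar: Bystander: squat white jar with a black lid, 60 mm across, 60 mm high, loose. Origin: centre of its underside, z up.
- whetstone: Bystander: flat two-layer whetstone, 150 x 50 x 26 mm (x, y, z), loose. Origin: centre of its underside, long side along its x axis.
- blade_jig: Bystander: small aluminium blade clamp, 55 x 60 mm on plan, 40 mm high to the top of its black knob, loose. Origin: centre of its underside.
Mind the look-alikes: they are no part of the job. What is shaped like the cup but blue, green or yellow is not meant.

How it is judged:
By the outcome, as a careful person would: the job done as asked, in the order asked, and still so for the second after the job is handed in, with the robot touching nothing.
It also fails if it takes over 70 s, if anything falls off the work surface, if the arm or the gripper's body presses on something with over 40 N, if the wrist force passes 120 N, or if a joint passes its speed limit or range.

## Robot

A 6-joint arm with a two-finger parallel gripper is mounted at the origin on the work surface. World frame = base frame: x ahead of the robot, y to its left, z up, the work surface at z = 0. Lengths are in m, angles in rad, forces in N, time in s.
With the tool pointing down it reaches from about 0.375 to 0.975 m from the base axis. Payload 3.8 kg.
Tool frame: the origin (TCP) lies between the finger pads; the fingertips stand env.finger_overhang ahead of it and the grasp point (between the pads) lies 8 mm behind it (env.finger_overhang is the distance from the TCP to the fingertips, in m); z points along the fingers, y is the direction in which the jaws open and shut (so a half turn about z gives the same grasp; the last joint's range is limited). The gripper opens to 88 mm and grips with 3 to 60 N. Pads are 18 mm wide; open, the fingers measure 123 mm over their backs; the gripper's body (75 mm by 187 mm) begins 45 mm behind the grasp point.
Start: joints at [1.108, 0.264, 1.604, -0, 1.274, -0.037], TCP at [0.279, 0.615, 0.217] pointing down, gripper open.
Joint ranges: [-2.63, 2.63], [-0.94, 2.18], [0.31, 2.57], [-1.31, 4.45], [0, 2.66], [-2.55, 2.55]. Speed limits (rad/s): [2.57, 2.57, 3.14, 3.14, 3.14, 3.14].

## Interface

Orientations are given as a unit quaternion [w, x, y, z].
In Python, from station import env gives the robot as it stands.
- The arm moves only by the tool drive_tool, never from a script. Its argument "targets" is one flat list of numbers, 7 for each row, row after row: the shift along the world's x, y, z in cm, then the turn, a rotation vector about the world's x, y, z in degrees, then the opening, from 0 (shut) to 1 (fully open). In form: [tx, ty, tz, wx, wy, wz, grip, tx, ty, tz, wx, wy, wz, grip, ...]. A call has 1 to 12 rows; each row shifts and turns the pose as measured when the row begins; what a row does not reach is not made up. A row lasts 1/10 s, in which the tool goes at most 50 mm and 8.59 degrees, less where a joint would pass 70% of its speed; a pose out of reach is approached as far as the arm can. A call with a gripper value outside its range is refused whole. The fingers move at their own pace and stop on an object; the grip force is fixed at half the most. Time passes only in rows, so rows that do not move let the fingers close. It gives the time, the measured TCP pose, the force and the opening at its end, in the units of the state.
- env.get_state(): the state, without advancing time (a new reading comes with each control period).
- env.camera(name): name is "scene" or "top" or "wrist"; returns (picture, depth): 384x512x3 uint8, blue, green, red; 384x512 float32, m along the optical axis (not along the pixel's ray), 0 where there is no reading.
- env.calibration(name): a dict with "fovy" (degrees; the focal length in pixels is half the picture's height over the tangent of half this angle, whatever the lens; pixels are square), "cx", "cy" (the principal point, pixels), "cam_to_world" (4x4, takes a point from camera to world coordinates); the wrist camera has in their place "tool_from_camera" (4x4, takes a point from camera to tool coordinates, whose origin is the TCP and whose axes are the flange's). Camera axes: x right, y up, looking along -z (the intrinsics and any distortion apply to the point x, -y, -z); pixel columns grow to the right and rows downward; lengths in m; the calibration is good to about 2 mm. The wrist camera is an equidistant fisheye: a pixel r from the principal point sees the ray r / f radians off the axis. A picture is of the moment at which its call begins: read the wrist's pose just before it. calibration takes no time and is no camera call.
- env.sign_off(): hands the job in, once; it reports no verdict.
The state is a dict: "t": time; "joint_positions": joint angles; "qvel": joint speeds; "joint_efforts": joint torques, N m; "tcp_pos": TCP position; "tool_rot": TCP orientation; "contact_force": force on the tool from outside, world axes, zero at the start; "torque": the same for the moment, N m; "gripper_width": finger opening in m.
Only numpy, scipy, OpenCV 4.12 (cv2) and the standard library are available. Lean on these libraries where they do the work, as an engineer would, in place of code of your own. Each camera call takes 0.05 s, during which the arm holds its last target. There are 200 camera calls.

## Working session

There is one attempt and no reset: what is moved stays moved. The work goes in short steps, Python scripts to look and compute and a tool call to move; the robot and the scene stay as the last step left them, time stands still between calls to the robot, and variables do not carry over. Pictures are saved under pics/ and viewed, about 8 in all and at most 12, crops included, and the job is handed in when it is done.

Besides the shell and the picture viewer there is one more tool, called after ">>>" as name(argument=value, ...) on one line, values as JSON. drive_tool: Moves the arm, as the interface text tells. Its arguments: {"type":"object","properties":{"targets":{"type":"array","items":{"type":"number"}}},"required":["targets"]}

```bash
ls; mkdir -p pics
python3 - <<'E'
from station import env
import cv2,numpy as np
for n in("scene","top"):
    p,d=env.camera(n); cv2.imwrite(f"pics/{n}0.png",p); np.save(f"pics/{n}0.npy",d)
    c=env.calibration(n); print(n,c)
print(env.get_state(),env.finger_overhang, env.calibration("wrist"))
a=[cv2.imread(f"pics/{n}0.png") for n in("scene","top")]
E
```

```text
pics
scene {'fovy': 42.40290975681799, 'cx': 253.26344490526668, 'cy': 189.07738501363278, 'cam_to_world': array([[-0.62171418, -0.50979426,  0.59462701,  1.57307015],
       [ 0.78322831, -0.40948573,  0.46784063,  0.86688326],
       [ 0.00498881,  0.75659187,  0.65386838,  1.1193757 ],
       [ 0.        ,  0.        ,  0.        ,  1.        ]])}
top {'fovy': 52.29326595687607, 'cx': 249.81866937104235, 'cy': 195.95397915229606, 'cam_to_world': array([[-0.11937618,  0.97265098, -0.1992471 ,  0.40509255],
       [-0.99284725, -0.11733432,  0.02206794,  0.13146389],
       [-0.00191412,  0.20045632,  0.97970077,  1.10774353],
       [ 0.        ,  0.        ,  0.        ,  1.        ]])}
{'t': 0.1, 'joint_positions': array([ 1.10811458e+00,  2.64691181e-01,  1.60521007e+00, -2.34628965e-05,
        1.27370495e+00, -3.69035059e-02]), 'qvel': array([ 0.00030776, -0.00027395, -0.00400772,  0.00064755, -0.00202773,
       -0.00133542]), 'joint_efforts': array([-8.94332152e-04, -5.03619254e+01, -3.58071291e+01,  7.29809026e-02,
        2.32187501e-02, -4.82388009e-05]), 'tcp_pos': array([0.27850425, 0.61412376, 0.21561833]), 'tool_rot': array([-2.38010878e-04,  2.11281200e-01,  9.77424801e-01, -9.78296906e-04]), 'contact_force': array([ 0.43884243, -0.47874887, -0.06440134]), 'torque': array([0.0100451 , 0.01338699, 0.01912793]), 'gripper_width': 0.08802278923626843} 0.011 {'fovy': 65.70646984690485, 'cx': 253.61922581812036, 'cy': 194.1148487439341, 'tool_from_camera': array([[-4.71573281e-04,  9.58743569e-01,  2.84271957e-01,
         7.30244363e-02],
       [ 9.99999724e-01,  6.15470768e-04, -4.16873659e-04,
         1.58481385e-04],
       [-5.74636019e-04,  2.84271682e-01, -9.58743595e-01,
        -1.67968326e-01],
       [ 0.00000000e+00,  0.00000000e+00,  0.00000000e+00,
         1.00000000e+00]])}
```

View pics/scene0.png

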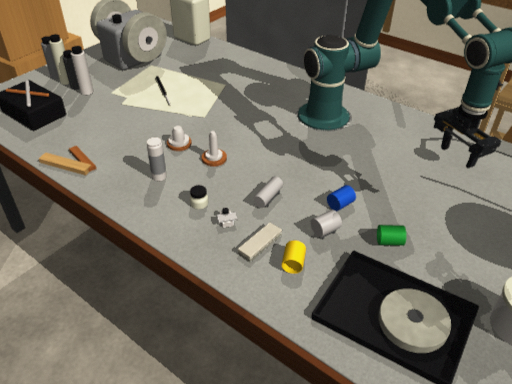

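View pics/top0.png

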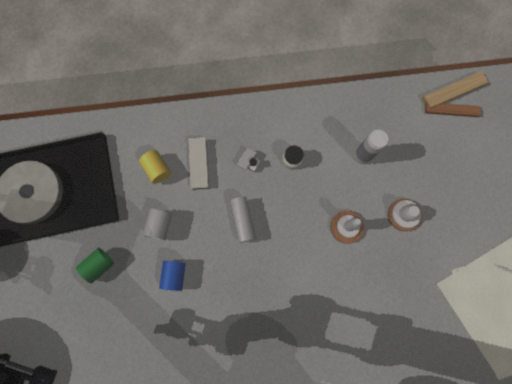

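The scene view shows the tube at (268,190), the cup at (326,223), the slim post at (213,150) and the stout post at (179,140). In the top view these are at (242,218), (157,223), (348,226) and (405,214). Next I need positions, and which end of each vessel is the mouth.

```bash
cat > h.py <<'E'
import numpy as np,cv2
from station import env
def ray(n,u,v):
    c=env.calibration(n); f=192/np.tan(np.radians(c["fovy"])/2); M=c["cam_to_world"]
    d=np.array([(u-c["cx"])/f,-(v-c["cy"])/f,-1.]); return M[:3,3],M[:3,:3]@d
def onz(n,u,v,z):
    o,d=ray(n,u,v); return o+d*(z-o[2])/d[2]
def cloud(n,D):
    v,u=np.mgrid[0:384,0:512]; c=env.calibration(n); f=192/np.tan(np.radians(c["fovy"])/2); M=c["cam_to_world"]
    P=np.stack([(u-c["cx"])/f*D,-(v-c["cy"])/f*D,-D],-1); return P@M[:3,:3].T+M[:3,3]
E
python3 - <<'E'
from h import *
D=np.load("pics/top0.npy"); W=cloud("top",D)
for nm,(u,v,r),z0 in (("tube",(242,218,28),.02),("cup",(157,223,20),.02),("slim",(350,225,22),.008),("stout",(407,213,22),.008)):
    w=W[v-r:v+r,u-r:u+r].reshape(-1,3); w=w[(w[:,2]>z0)]
    print(nm,len(w),"min",w.min(0).round(3),"max",w.max(0).round(3))
    if nm in("tube","cup"):
        R=cv2.minAreaRect(w[:,:2].astype(np.float32)); print(R)
    else:
        for a,b in((.008,.018),(.02,.03),(.03,.2)):
            q=w[(w[:,2]>a)&(w[:,2]<b)]
            if len(q)>5: print(a,len(q),cv2.minEnclosingCircle(q[:,:2].astype(np.float32)))
print("bench",np.median(W[300:330,100:140,2]))
for nm,u,v,z in(("can",376,138,.155),("jar",293,154,.06),("jig",251,158,.03),("stone",198,163,.026),("yellow",154,167,.03),("blue",173,275,.03)): print(nm,onz("top",u,v,z).round(3))
p=cv2.imread("pics/scene0.png")
a=cv2.resize(p[165:245,240:360],None,fx=6,fy=6,interpolation=cv2.INTER_CUBIC)
cv2.imwrite("pics/crop.png",a)
E
```

```text
tube 760 min [0.405 0.107 0.021] max [0.624 0.165 1.108]
((0.5140082240104675, 0.1308506727218628), (0.2163076102733612, 0.04755544289946556), 6.465998649597168)
cup 654 min [0.405 0.131 0.026] max [0.62  0.409 1.108]
((0.5165457129478455, 0.25657644867897034), (0.32487836480140686, 0.08218169212341309), 62.50045394897461)
slim 877 min [ 0.405 -0.2    0.008] max [0.557 0.131 1.108]
0.008 436 ((0.5103757977485657, -0.1539965569972992), 0.04743924364447594)
0.02 229 ((0.5108345746994019, -0.1485920548439026), 0.035699907690286636)
0.03 190 ((0.5101172924041748, -0.15399640798568726), 0.015412909910082817)
stout 865 min [ 0.405 -0.369  0.008] max [0.57  0.131 1.108]
0.008 241 ((0.5247000455856323, -0.3220529556274414), 0.047569725662469864)
0.02 316 ((0.522874653339386, -0.3219165503978729), 0.04019693657755852)
0.03 280 ((0.5221402645111084, -0.32291844487190247), 0.024837534874677658)
bench -0.0001361580988783473
can [ 0.711 -0.229  0.155]
jar [ 0.723 -0.026  0.06 ]
jig [0.734 0.091 0.03 ]
stone [0.739 0.243 0.026]
yellow [0.741 0.369 0.03 ]
blue [0.433 0.339 0.03 ]
```

View pics/crop.png

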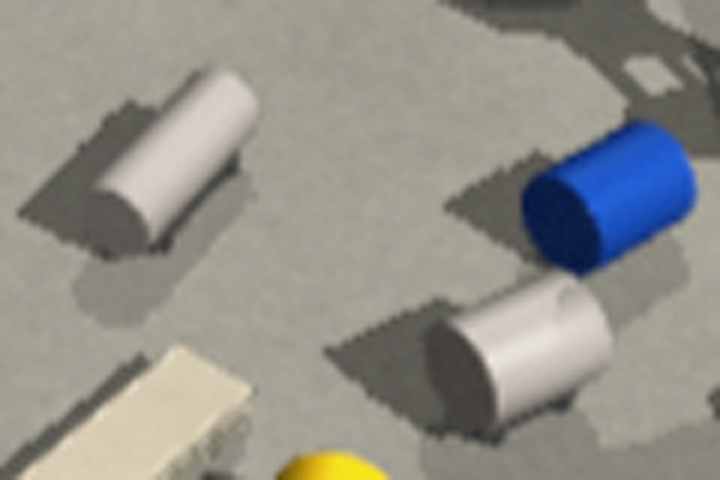

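The crop shows the tube's near end at about scene pixel (260,202) and the cup's near end at (317,228). Both are dark, so colour doesn't show which end is open. Depth should settle that.

Run:
```python
from h import *
W=cloud("top",np.load("pics/top0.npy")); S=np.load("pics/scene0.npy"); WS=cloud("scene",S)
for nm,(u,v,ru,rv),z in (("tube",(242,218,16,28),.032),("cup",(157,223,18,20),.04)):
    w=W[v-rv:v+rv,u-ru:u+ru].reshape(-1,3); w=w[(w[:,2]>z-.005)&(w[:,2]<.1)]
    m=w.mean(0); xy=w[:,:2].astype(np.float32); R=cv2.minAreaRect(xy); print(nm,len(w),R,w.max(0)[2])
    b=cv2.boxPoints(R); e=[b[1]-b[0],b[2]-b[1]]; e=max(e,key=np.linalg.norm); e=e/np.linalg.norm(e); e*=np.sign(e[0])
    c=np.array(R[0]); print(" axis",e,np.degrees(np.arctan2(e[1],e[0])), "zmean along")
    # scene depth points: along-axis coordinate near the +e end
    q=WS.reshape(-1,3); s=(q[:,:2]-c)@e; t=(q[:,:2]-c)@np.array([-e[1],e[0]]); L=(.06 if nm=="tube" else .0375)
    k=(abs(t)<.04)&(q[:,2]>.006)&(q[:,2]<.09)&(abs(s)<L+.02); 
    im=np.where(k.reshape(384,512),(s*1000).reshape(384,512),0).round().astype(int)
    u0,v0=((259,201) if nm=="tube" else (317,228))
    print(im[v0-10:v0+11:2,u0-10:u0+13:2])
```

```text
tube 747 ((0.5620647072792053, 0.13629713654518127), (0.11957935243844986, 0.04755544289946556), 6.465998649597168) 0.059611031612909926
 axis [0.9936389  0.11261359] 6.465999 zmean along
[[ 0  0  0  0  0 27 32 34 24 18 14 10]
 [ 0  0  0  0  0 47 42 39 33 29 17  9]
 [ 0  0  0  0 56 54 50 46 37 32 26 19]
 [ 0  0  0 58 67 63 59 51 43 41 36 17]
 [ 0  0 60 59 59 61 63 55 55 41 31 17]
 [ 0  0 62 65 66 59 67 63 57 44 36 13]
 [ 0  0  0 60 66 61 60 60 58 49 26  0]
 [ 0  0  0  0 63 60 59 61 59  0  0  0]
 [ 0  0  0  0  0 62 61 57  0  0  0  0]
 [ 0  0  0  0  0  0  0  0  0  0  0  0]
 [ 0  0  0  0  0  0  0  0  0  0  0  0]]
cup 637 ((0.5757277011871338, 0.37030676007270813), (0.06160622090101242, 0.07551120221614838), 70.82823181152344) 0.07562071897244249
 axis [ 0.94453835 -0.32840106] -19.171755 zmean along
[[ 0  0  0  0 32 32 26 20 18 11  5  3]
 [ 0  0 41 38 37 36 32 28 22 18 11  4]
 [ 0  0 41 38 36 41 35 30 23 19 14  9]
 [ 0  0 37 42 41 39 35 36 31 24 21  9]
 [ 0  0 40 36 38 42 39 39 32 26 20 10]
 [ 0  0  0 39 39 38 38 39 35 26 19 15]
 [ 0  0  0 39 37 38 35 36 32 29 22 14]
 [ 0  0  0  0 38 40 38 39 40 31 22 11]
 [ 0  0  0  0 38 39 40 39 37 29  5  0]
 [ 0  0  0  0  0 39 39 39  0 15  0  0]
 [ 0  0  0  0  0  0  0  0  0  0  0  0]]
```

Both near ends, on the +x side, are flat closed discs, so both mouths face the robot. The tool therefore has to finish horizontal, with its x axis pointing to the closed end at pickup so the camera ends up on top. I'll move towards the tube and log joints to learn the arm's kinematics.

>>> drive_tool(targets=[1.6,-2.6,0.5,0,0,-8,1,1.6,-2.6,0.5,0,0,-8,1,1.6,-2.6,0.5,0,0,-8,1,1.6,-2.6,0.5,0,0,-8,1,1.6,-2.6,0.5,0,0,-8,1,1.6,-2.6,0.5,0,0,-8,1,1.6,-2.6,0.5,0,0,-8,1,1.6,-2.6,0.5,0,0,-8,1,1.6,-2.6,0.5,0,0,-8,1,1.6,-2.6,0.5,0,0,-8,1])

```text
t: 1.1
tcp_pos: [0.4373, 0.3439, 0.2588]
tool_rot: [-0.004, 0.805, 0.593, -0.006]
contact_force: [0.2, -0.4, -0.7]
gripper_width: 0.0882
```

```bash
cat >> h.py <<'E'
from scipy.spatial.transform import Rotation as Ro
import pickle,os
def st(log=True):
    s=env.get_state(); R=Ro.from_quat(np.roll(s["tool_rot"],-1)).as_matrix(); np.set_printoptions(suppress=True,precision=3)
    print("t",s["t"],"q",s["joint_positions"],"p",s["tcp_pos"],"F",s["contact_force"],"w",s["gripper_width"]); print("x",R[:,0],"y",R[:,1],"z",R[:,2])
    if log:
        L=pickle.load(open("log.p","rb")) if os.path.exists("log.p") else []
        L.append((s["joint_positions"],s["tcp_pos"],R)); pickle.dump(L,open("log.p","wb"))
    return s,R
E
python3 -c "
from h import *
st()"
```

```text
t 1.1 q [0.616 0.023 1.8   0.008 1.33  0.914] p [0.437 0.344 0.259] F [ 0.241 -0.448 -0.692] w 0.088212774540496
x [ 0.296  0.955 -0.004] y [ 0.955 -0.296 -0.013] z [-0.014 -0.    -1.   ]
```

>>> drive_tool(targets=[1.84,-2.56,-1.0,0,0,-8.3,1,1.84,-2.56,-1.0,0,0,-8.3,1,1.84,-2.56,-1.0,0,0,-8.3,1,1.84,-2.56,-1.0,0,0,-8.3,1,1.84,-2.56,-1.0,0,0,-8.3,1,1.84,-2.56,-1.0,0,0,-8.3,1,1.84,-2.56,-1.0,0,0,-8.3,1,1.84,-2.56,-1.0,0,0,-8.3,1,0,0,0,0,0,0,1])

```text
t: 2.0
tcp_pos: [0.5887, 0.1264, 0.1736]
tool_rot: [-0.005, 0.999, 0.032, -0.004]
contact_force: [-0.6, -0.7, 0.7]
gripper_width: 0.0881
```

```bash
python3 -c "
from h import *
st()
p,d=env.camera('wrist'); cv2.imwrite('pics/w1.png',p); np.save('pics/w1.npy',d)"
```

```text
t 2.0 q [0.164 0.162 1.808 0.011 1.177 1.666] p [0.589 0.126 0.174] F [-0.571 -0.746  0.704] w 0.08805460878068425
x [ 0.998  0.064 -0.007] y [ 0.064 -0.998 -0.01 ] z [-0.008  0.01  -1.   ]
```

View pics/w1.png

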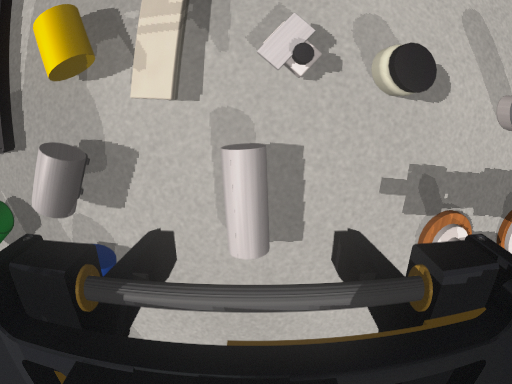

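The wrist view shows the tube at (247,200), running from (245,147) to (249,255). The cup is at (60,180), and the blue decoy is partly hidden at (105,258). I'll refine the tube's pose from wrist depth and also fit the arm model.

```bash
cat >> h.py <<'E'
def wcloud(D,p,R):
    c=env.calibration("wrist"); f=192/np.tan(np.radians(c["fovy"])/2); v,u=np.mgrid[0:384,0:512]
    a=u-c["cx"]; b=v-c["cy"]; r=np.hypot(a,b)+1e-9; t=np.tan(np.minimum(r/f,1.5))
    P=np.stack([a/r*t*D,-b/r*t*D,-D],-1); M=c["tool_from_camera"]
    return (P@M[:3,:3].T+M[:3,3])@R.T+p
E
python3 - <<'E'
from h import *
q,p,R=pickle.load(open("log.p","rb"))[-1]
W=wcloud(np.load("pics/w1.npy"),p,R)
for nm,(u0,u1,v0,v1),z in(("tube",(215,275,135,262),.034),("cup",(25,95,135,220),.042)):
    w=W[v0:v1,u0:u1].reshape(-1,3); w=w[(w[:,2]>z)&(w[:,2]<.1)]
    r=cv2.minAreaRect(w[:,:2].astype(np.float32)); print(nm,len(w),r,np.percentile(w[:,2],98))
print("floor",np.median(W[100:140,200:240,2]))
# kinematic fit
L=pickle.load(open("log.p","rb")); L.append((np.array([1.10811458,.264691181,1.60521007,0,1.27370495,-.0369035]),np.array([.27850425,.61412376,.21561833]),Ro.from_quat([2.11281200e-01,9.77424801e-01,-9.78296906e-04,-2.38e-4]).as_matrix()))
for q,p,R in L:
    c,s=np.cos(q[0]),np.sin(q[0]); print(q, "radial",p[0]*c+p[1]*s,"lat",-p[0]*s+p[1]*c,"z",p[2],"sum",q[1]+q[2]+q[4])
E
```

```text
tube 4810 ((0.5619634985923767, 0.13481596112251282), (0.12089089304208755, 0.04722845181822777), 6.303250789642334) 0.05639945048181667
cup 2771 ((0.5757474303245544, 0.3682759404182434), (0.062162239104509354, 0.07673479616641998), 71.01201629638672) 0.07168967071234483
floor 0.00010569906181058519
[0.61640889 0.02325754 1.79994963 0.00814516 1.32992094 0.9144824 ] radial 0.5556412272082889 lat 0.027764766605040125 z 0.25876499075938514 sum 3.153128106755272
[0.16378155 0.16172583 1.80834961 0.01147387 1.17739464 1.66564675] radial 0.6014423481830283 lat 0.02873801427051209 z 0.17356883605110204 sum 3.147470087272607
[ 1.10811458  0.26469118  1.60521007  0.          1.27370495 -0.0369035 ] radial 0.67386423302328 lat 0.024891872499806345 z 0.21561833 sum 3.143606201
```

>>> drive_tool(targets=[-0.25,0.6,-3.0,-0.3,-0.25,1.4,1,-0.25,0.6,-3.0,-0.3,-0.25,1.4,1,0,0,-3.0,0,0,0,1,0,0,-3.0,0,0,0,1,0,0,-1.4,0,0,0,1,0,0,0,0,0,0,1])

```text
t: 2.65
tcp_pos: [0.5816, 0.1453, 0.0397]
tool_rot: [-0.002, 0.998, 0.065, 0.003]
contact_force: [-0.5, 0.5, 0.3]
gripper_width: 0.0881
```

```bash
python3 -c "
from h import *
st()"
```

```text
t 2.65 q [0.202 0.287 1.928 0.003 0.921 1.64 ] p [0.582 0.145 0.04 ] F [-0.481  0.478  0.33 ] w 0.08811417687503897
x [0.991 0.13  0.005] y [ 0.13  -0.991 -0.003] z [ 0.005  0.003 -1.   ]
```

>>> drive_tool(targets=[0.2,-0.35,-0.7,0,0,-1,1,0,-0.3,-0.7,0,0,0,1,0,0,0,0,0,0,1])

```text
t: 2.95
tcp_pos: [0.5859, 0.1398, 0.0282]
tool_rot: [-0.002, 0.998, 0.057, 0.005]
contact_force: [0.0, 0.5, -0.4]
gripper_width: 0.0883
```

```bash
python3 -c "
from h import *
st()"
```

```text
t 2.95 q [0.191 0.303 1.931 0.003 0.896 1.646] p [0.586 0.14  0.028] F [ 0.019  0.519 -0.355] w 0.0883362275102307
x [0.993 0.114 0.01 ] y [ 0.114 -0.993 -0.003] z [ 0.01   0.004 -1.   ]
```

>>> drive_tool(targets=[0,-0.15,-0.1,0,0.5,0,1,0,0,0,0,0,0,0,0,0,0,0,0,0,0,0,0,0,0,0,0,0,0,0,0,0,0,0,0,0,0,0,0,0,0,0,0,0,0,0,0,0,0])

```text
t: 3.65
tcp_pos: [0.589, 0.1382, 0.0306]
tool_rot: [-0.003, 0.998, 0.057, 0.003]
contact_force: [-0.4, 0.0, 0.3]
gripper_width: 0.0427
```

>>> drive_tool(targets=[0,0,1.5,0,0,0,0,0,0,2.5,0,0,0,0,0,0,3,0,0,0,0,0,0,4,0,0,0,0,0,0,4,0,0,0,0,0,0,3,0,0,0,0,0,0,2,0,0,0,0,0,0,0,0,0,0,0])

```text
t: 4.45
tcp_pos: [0.5858, 0.1379, 0.2448]
tool_rot: [-0.003, 0.998, 0.057, 0.004]
contact_force: [0.1, 0.9, -1.4]
gripper_width: 0.0005
```

```bash
python3 -c "
from h import *
st()"
```

```text
t 4.45 q [0.187 0.104 1.74  0.005 1.289 1.643] p [0.586 0.138 0.245] F [ 0.053  0.907 -1.406] w 0.00047246590294144935
x [0.993 0.114 0.008] y [ 0.114 -0.994 -0.005] z [ 0.008  0.006 -1.   ]
```

The gripper closed to 0.5 mm, so the tube isn't held. I'll look at what happened.

Run:
```python
from h import *
s,R=st(0)
a,d=env.camera('wrist'); np.save('pics/w2.npy',d)
b,e=env.camera('scene'); np.save('pics/s2.npy',e)
cv2.imwrite('pics/c2.png',np.hstack([cv2.resize(a,(400,300)),cv2.resize(b[60:264,130:402],(400,300))]))
W=wcloud(d,s["tcp_pos"],R); w=W[(W[...,2]>.034)&(W[...,2]<.1)&(abs(W[...,0]-.56)<.1)&(abs(W[...,1]-.136)<.08)]
print(len(w),cv2.minAreaRect(w[:,:2].astype(np.float32)),np.percentile(w[:,2],98))
```

```text
t 4.45 q [0.187 0.104 1.74  0.005 1.289 1.643] p [0.586 0.138 0.245] F [ 0.053  0.907 -1.406] w 0.00047246590294144935
x [0.993 0.114 0.008] y [ 0.114 -0.994 -0.005] z [ 0.008  0.006 -1.   ]
3236 ((0.5628222823143005, 0.13496573269367218), (0.11968431621789932, 0.04706346616148949), 6.1836652755737305) 0.056501308571375614
```

View pics/c2.png

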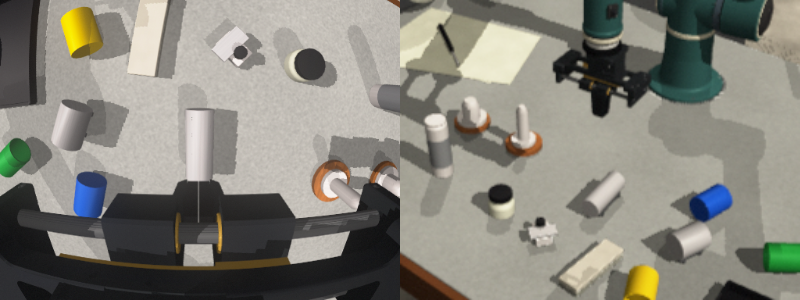

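Run:
```python
from h import *
s,R=st(0)
c=env.calibration("scene"); f=192/np.tan(np.radians(c["fovy"])/2); M=c["cam_to_world"]
for o in(-.008,0,.011):
    q=M[:3,:3].T@(s["tcp_pos"]+R[:,2]*o-M[:3,3]); u=c["cx"]+f*q[0]/-q[2]; v=c["cy"]-f*q[1]/-q[2]; print(o,u,v,"crop view",400+(u-130)*400/272,(v-60)*300/204)
W=cloud("scene",np.load("pics/s2.npy"))
v0,u0=60+int(106*204/300),130+int(200*272/400)
for dv in range(-14,6,2): print(v0+dv,W[v0+dv,u0-6:u0+8:2].round(3).tolist())
D=np.load('pics/w2.npy'); WW=wcloud(D,s["tcp_pos"],R)
for v in range(215,300,10): print(v,WW[v,253],D[v,253])
```

```text
t 4.55 q [0.187 0.107 1.744 0.004 1.288 1.643] p [0.584 0.138 0.241] F [-0.55   0.022 -0.29 ] w 0.0003228312644007624
x [0.994 0.114 0.003] y [ 0.114 -0.994 -0.005] z [ 0.002  0.005 -1.   ]
-0.008 266.2442182237137 141.44122270127124 crop view 600.3591444466377 119.76650397245771
0 266.19271258428444 143.6060962092952 crop view 600.2834008592419 122.95014148425764
0.011 266.12247157787044 146.55845046889587 crop view 600.1801052615742 127.29183892484687
118 [[0.613, 0.135, 0.346], [0.611, 0.14, 0.347], [0.611, 0.147, 0.35], [0.607, 0.151, 0.349], [0.606, 0.157, 0.351], [0.607, 0.165, 0.355], [0.601, 0.168, 0.353]]
120 [[0.608, 0.131, 0.335], [0.613, 0.142, 0.342], [0.618, 0.152, 0.348], [0.62, 0.161, 0.353], [0.616, 0.165, 0.353], [0.611, 0.169, 0.352], [0.608, 0.173, 0.352]]
122 [[0.599, 0.124, 0.32], [0.596, 0.129, 0.321], [0.619, 0.153, 0.343], [0.615, 0.157, 0.342], [0.617, 0.166, 0.347], [0.618, 0.174, 0.351], [0.608, 0.174, 0.345]]
124 [[0.599, 0.124, 0.314], [0.596, 0.129, 0.315], [0.618, 0.153, 0.335], [0.619, 0.16, 0.339], [0.617, 0.166, 0.34], [0.613, 0.171, 0.34], [0.605, 
[... 617 characters left out ...]
, 0.295], [0.585, 0.151, 0.29], [0.574, 0.151, 0.283]]
134 [[0.27, -0.126, -0.006], [0.594, 0.128, 0.277], [0.597, 0.138, 0.283], [0.595, 0.144, 0.285], [0.596, 0.152, 0.289], [0.59, 0.155, 0.286], [0.573, 0.15, 0.276]]
136 [[0.284, -0.115, -0.003], [0.595, 0.129, 0.271], [0.595, 0.137, 0.275], [0.593, 0.143, 0.276], [0.598, 0.154, 0.283], [0.584, 0.151, 0.275], [0.258, -0.076, 0.0]]
215 [0.525 0.133 0.052] 0.3791785
225 [0.512 0.131 0.053] 0.38260868
235 [0.594 0.139 0.269] 0.15244485
245 [0.593 0.139 0.279] 0.14288974
255 [0.589 0.138 0.282] 0.14082669
265 [0.583 0.138 0.281] 0.1437879
275 [0.578 0.137 0.283] 0.14308642
285 [0.61  0.14  0.339] 0.080196045
295 [0.61  0.14  0.344] 0.07527742
```

Run:
```python
from h import *
L=pickle.load(open("log.p","rb"))
q,p,R=L[1]; W=wcloud(np.load("pics/w1.npy"),p,R); T=(W-p)@R
print("open, tool-frame"); 
for v in (228,234,240,250,260): print(v,[T[v,u].round(3).tolist() for u in (150,160,170,340,350,360)])
k=(abs(T[...,0])<.03)&(abs(T[...,1])<.07)&(T[...,2]>-.06)&(T[...,2]<.05); print("max tool z fingers open",np.percentile(T[k][:,2],[90,99,100]))
s,R=st(0); 
for n,C in(("wrist",wcloud(np.load('pics/w2.npy'),s["tcp_pos"],R)),("scene",cloud("scene",np.load("pics/s2.npy")))):
    T=(C-s["tcp_pos"])@R; k=(abs(T[...,0])<.03)&(abs(T[...,1])<.03)&(T[...,2]>-.07)&(T[...,2]<.05); print(n,k.sum(),np.percentile(T[k][:,2],[50,90,99,100]),np.percentile(T[k][:,0],[1,50,99]),np.percentile(T[k][:,1],[1,50,99]))
print(env.finger_overhang)
```

```text
open, tool-frame
228 [[-0.074, -0.136, 0.176], [0.011, -0.051, -0.023], [-0.073, -0.108, 0.175], [-0.072, 0.11, 0.173], [-0.073, 0.125, 0.174], [-0.073, 0.138, 0.172]]
234 [[0.011, -0.055, -0.03], [0.009, -0.05, -0.027], [0.01, -0.045, -0.027], [0.01, 0.046, -0.027], [0.009, 0.052, -0.027], [0.01, 0.057, -0.029]]
240 [[0.011, -0.052, -0.039], [0.009, -0.048, -0.034], [0.007, -0.044, -0.029], [0.009, 0.044, -0.034], [0.009, 0.05, -0.033], [0.011, 0.053, -0.038]]
250 [[0.009, -0.05, -0.046], [0.009, -0.045, -0.045], [0.002, -0.044, -0.031], [0.005, 0.044, -0.037], [0.01, 0.046, -0.046], [0.009, 0.051, -0.046]]
260 [[0.009, -0.047, -0.055], [0.004, -0.045, -0.046], [-0.002, -0.044, -0.034], [0.0, 0.044, -0.039], [0.005, 0.046, -0.048], [0.01, 0.047, -0.056]]
max tool z fingers open [-0.02697813 -0.02209851 -0.02040767]
t 4.55 q [0.187 0.107 1.744 0.004 1.288 1.643] p [0.584 0.138 0.241] F [-0.55   0.022 -0.29 ] w 0.0003228312644007624
x [0.994 0.114 0.003] y [ 0.114 -0.994 -0.005] z [ 0.002  0.005 -1.   ]
wrist 2767 [-0.047 -0.029 -0.022 -0.02 ] [-0.001  0.009  0.011] [-0.014  0.     0.014]
scene 153 [-0.049 -0.03  -0.025 -0.024] [-0.007  0.011  0.017] [-0.018 -0.003  0.015]
0.011
```

Both cameras agree that the fingertips are about 23 mm behind the reported TCP, not 11 mm ahead as the interface text says. That explains the miss. The grasp point is therefore about 42 mm behind the reported TCP, and I'll use that offset from here on.

>>> drive_tool(targets=[0,0,-2.5,0,0,0,1,0,0,-2.5,0,0,0,1,0,0,-2.5,0,0,0,1,0,0,-2.5,0,0,0,1,0,0,-2,0,0,0,1,0,0,-1,0,0,0,1,0,0,0,0,0,0,1,0,0,0,0,0,0,1,0,0,0,0,0,0,1,0,0,0,0,0,0,1,0,0,0,0,0,0,1])

```text
t: 5.65
tcp_pos: [0.5743, 0.1358, 0.0948]
tool_rot: [-0.001, 0.998, 0.057, -0.008]
contact_force: [0.2, -0.8, 0.9]
gripper_width: 0.086
```

>>> drive_tool(targets=[0,0,-2.5,0,0,0,1,0,0,-2.5,0,0,0,1,0,0,-2.5,0,0,0,1,0,0,-2,0,0,0,1,0,0,-1,0,0,0,1,0,0,-0.5,0,0,0,1,0,0,0,0,0,0,1])

```text
t: 6.35
tcp_pos: [0.5826, 0.1373, -0.0095]
tool_rot: [-0.002, 0.998, 0.057, 0.001]
contact_force: [-1.0, 0.3, 0.1]
gripper_width: 0.0882
```

```bash
python3 -c "
from h import *
st()"
```

```text
t 6.35 q [0.187 0.353 1.95  0.006 0.836 1.64 ] p [ 0.583  0.137 -0.009] F [-1.035  0.286  0.126] w 0.08821282541015496
x [0.994 0.114 0.002] y [ 0.114 -0.994 -0.004] z [ 0.001  0.005 -1.   ]
```

>>> drive_tool(targets=[0,0,0,0,0,0,0,0,0,0,0,0,0,0,0,0,0,0,0,0,0,0,0,0,0,0,0,0,0,0,0,0,0,0,0,0,0,0,0,0,0,0,0,0,0,0,0,0,0])

```text
t: 7.05
tcp_pos: [0.5864, 0.1376, -0.0048]
tool_rot: [-0.003, 0.998, 0.057, 0.005]
contact_force: [0.8, 0.5, -1.2]
gripper_width: 0.0479
```

>>> drive_tool(targets=[0,0,1,0,0,0,0,0,0,2,0,0,0,0,0,0,3,0,0,0,0,0,0,4,0,0,0,0,0,0,4,0,0,0,0,0,0,4,0,0,0,0,0,0,3,0,0,0,0,0,0,2,0,0,0,0,0,0,0,0,0,0,0])

```text
t: 7.95
tcp_pos: [0.5802, 0.1382, 0.2357]
tool_rot: [-0.004, 0.998, 0.057, 0.002]
contact_force: [-0.0, 0.4, -0.1]
gripper_width: 0.0477
```

```bash
python3 -c "
from h import *
st()"
```

```text
t 7.95 q [0.188 0.102 1.759 0.007 1.276 1.643] p [0.58  0.138 0.236] F [-0.036  0.421 -0.119] w 0.04774585671224146
x [0.994 0.114 0.004] y [ 0.114 -0.994 -0.007] z [ 0.004  0.007 -1.   ]
```

The tube is held, with the gripper at 47.7 mm. A small tilt will show which way joint 4 turns.

>>> drive_tool(targets=[0,0,3,8,0,0,0,0,0,3,8,0,0,0,0,0,2,0,0,0,0,0,0,0,0,0,0,0])

```text
t: 8.35
tcp_pos: [0.5774, 0.1402, 0.314]
tool_rot: [-0.148, 0.987, 0.058, 0.008]
contact_force: [0.6, -0.5, -1.5]
gripper_width: 0.0476
```

```bash
cat > kin.py <<'E'
from h import *
from scipy.optimize import least_squares
def fk(q,P):
    r0,h,A,B,C,lat,ex,s4,s6,o=P
    a=lambda ax,t: Ro.from_rotvec(np.eye(3)[ax]*t).as_matrix()
    R=a(2,q[0]); p=R@[r0,0,h]; R=R@a(1,q[1]); p=p+R@[0,0,A]; R=R@a(1,q[2]); p=p+R@[ex,0,B]; R=R@a(2,s4*q[3])@a(1,q[4])@a(2,s6*q[5]+o); return p+R@[0,0,C]+R@np.zeros(3)+a(2,q[0])@[0,lat,0],R
E
python3 - <<'E'
from kin import *
st()
L=pickle.load(open("log.p","rb"))
for s4 in(1,-1):
  for s6 in (1,-1):
    def err(x):
        P=list(x[:7])+[s4,s6,x[7]]; e=[]
        for q,p,R in L:
            a,b=fk(q,P); e+=list((a-p)*5)+list((b-R).ravel()*.3)
        return np.array(e+list((np.array(x[:7])-[0,.15,.4,.4,.15,.027,0])*.01))
    best=min((least_squares(err,[0,.15,.4,.4,.15,.027,0,o]) for o in(-1.57,0,1.57,3)),key=lambda r:r.cost); print(s4,s6,best.cost,best.x)
    print([ (1000*(fk(q,list(best.x[:7])+[s4,s6,best.x[7]])[0]-p)).round(1).tolist() for q,p,R in L])
E
```

```text
t 8.35 q [0.016 0.042 1.709 0.302 1.395 1.415] p [0.577 0.14  0.314] F [ 0.571 -0.535 -1.504] w 0.04764813609999123
x [0.993 0.112 0.033] y [ 0.117 -0.95  -0.291] z [-0.002  0.293 -0.956]
1 1 4.776874243141636e-06 [0.    0.252 0.512 0.566 0.362 0.025 0.001 1.571]
[[0.0, 0.0, -0.0], [-0.0, 0.0, 0.0], [0.0, 0.0, 0.0], [0.0, 0.0, 0.0], [-0.0, 0.0, 0.0], [-0.0, 0.0, 0.0], [-0.0, 0.0, 0.0], [-0.0, -0.0, -0.0]]
1 -1 0.15346321353257483 [ 0.     0.252  0.512  0.566  0.362  0.025  0.001 -1.623]
[[0.0, 0.0, -0.0], [-0.0, 0.0, 0.0], [0.0, 0.0, 0.0], [0.0, 0.0, 0.0], [-0.0, 0.0, 0.0], [-0.0, 0.0, 0.0], [-0.0, 0.0, 0.0], [-0.0, -0.0, -0.0]]
-1 1 0.04097977036115273 [-0.038 -0.547  0.715  0.616 -0.348  0.025  0.097  1.588]
[[-1.1, -0.2, 8.5], [7.1, 1.6, 3.6], [-2.7, 0.0, -0.8], [-5.1, -0.4, -1.4], [-1.1, 0.3, 7.0], [3.0, 1.1, -3.0], [-0.8, 0.3, 6.7], [0.1, -3.5, -20.7]]
-1 -1 0.18966953768659267 [-0.038 -0.547  0.715  0.616 -0.348  0.025  0.097 -1.601]
[[-1.1, -0.2, 8.5], [7.1, 1.6, 3.6], [-2.7, 0.0, -0.8], [-5.1, -0.4, -1.4], [-1.1, 0.3, 7.0], [3.0, 1.1, -3.0], [-0.8, 0.3, 6.7], [0.1, -3.5, -20.7]]
```

The model fits exactly: joint 4 positive swings the tool to the left. I'll use it to choose a reachable heading for the horizontal tool at each post.

```bash
cat >> kin.py <<'E'
P=[0.,.252,.512,.566,.362,.025,.001,1,1,np.pi/2]
def fit():
    L=pickle.load(open("log.p","rb"))
    def err(x): 
        e=[]
        for q,p,R in L: a,b=fk(q,list(x)+[1,1,np.pi/2]); e+=list(a-p)
        return np.array(e)
    return list(least_squares(err,P[:7]).x)+[1,1,np.pi/2]
lo=np.array([-2.63,-.94,.31,-1.31,0,-2.55]); hi=np.array([2.63,2.18,2.57,4.45,2.66,2.55])
def ik(p,R,q0):
    def err(q):
        a,b=fk(q,P); return np.r_[(a-p)*10,(b-R).ravel()]
    r=least_squares(err,np.clip(q0,lo+.01,hi-.01),bounds=(lo,hi)); return r.x,r.cost
def Rh(phi,pitch=0):  # tool horizontal at heading phi deg, x up
    a=np.array([np.cos(np.radians(phi)),np.sin(np.radians(phi)),0]); x=np.array([0,0,1.]); return np.stack([x,np.cross(a,x),a],1)
E
python3 - <<'E'
from kin import *
P[:]=fit(); print(P)
q0=env.get_state()["joint_positions"]; qs=[q0,[-.5,.5,2,1.5,1.5,-.8],[-.5,.5,2,1.5,1.5,.8],[-.5,.8,1.5,1.2,1,1.5]]
for nm,g in(("slim",(.510,-.154,.109)),("slim hi",(.510,-.154,.24)),("stout",(.523,-.322,.073)),("stout hi",(.523,-.322,.16))):
    for phi in range(-10,131,20):
        R=Rh(phi); p=np.array(g)+.042*R[:,2]; q,c=min((ik(p,R,x) for x in qs),key=lambda r:r[1]); w=p-.362*R[:,2]
        print(nm,phi,"cost %.1e"%c,q,"wrist",w)
E
```

```text
[np.float64(2.085608127985663e-12), np.float64(0.2517999999996313), np.float64(0.5119999999918617), np.float64(0.5661999999976983), np.float64(0.3621739999978933), np.float64(0.02490000000010017), np.float64(0.0013999999952124167), 1, 1, 1.5707963267948966]
slim -10 cost 2.6e-02 [-0.65778212  0.81268055  2.57        2.56813099  1.90909758 -1.70584078] wrist [ 0.19486152 -0.09843258  0.109     ]
slim 10 cost 2.8e-24 [-0.90940712  0.59714924  2.54710668  2.05765114  1.57204233 -1.57315014] wrist [ 0.19486152 -0.20956742  0.109     ]
slim 30 cost 2.0e-29 [-0.99685652  0.6225411   2.35414377  1.62045553  1.56253567 -1.4060937 ] wrist [ 0.23287187 -0.314       0.109     ]
slim 50 cost 3.5e-27 [-0.9693591   0.68853979  2.13450389  1.31260104  1.65480283 -1.26315936] wrist [ 0.30430796 -0.39913422  0.109     ]
slim 70 cost 9.5e-31 [-0.88997521  0.77357486  1.9125459   1.07610402  1.79928353 -1.17325745] wrist [ 0.40055355 -0.45470164  0.109     ]
slim 90 cost 7.9e-31 [-0.78477625  0.86280291  1.70329132  0.87338176  1.96557681 -1.1404641 ] wrist [ 0.51  -0.474  0.109]
slim 110 cost 1.5e-30 
[... 2921 characters left out ...]
tout hi 50 cost 2.4e-27 [-1.09926526  0.7270085   1.83450848  1.22989496  1.78647183 -1.02798316] wrist [ 0.31730796 -0.56713422  0.16      ]
stout hi 70 cost 6.0e-31 [-1.01805244  0.84222805  1.5958938   1.02823442  1.98360341 -0.98367009] wrist [ 0.41355355 -0.62270164  0.16      ]
stout hi 90 cost 1.3e-29 [-0.91739344  0.95076544  1.37569434  0.84033686  2.18695058 -0.99782963] wrist [ 0.523 -0.642  0.16 ]
stout hi 110 cost 6.0e-22 [-0.80577212  1.04249959  1.19194753  0.62211293  2.37543029 -1.09385579] wrist [ 0.63244645 -0.62270164  0.16      ]
stout hi 130 cost 3.7e-30 [-0.68836659  1.10475914  1.06820588  0.31793722  2.51520932 -1.310235  ] wrist [ 0.72869204 -0.56713422  0.16      ]
```

A heading near 40° works at both posts. I'll compute a constant-axis turn and check the joint path.

```bash
cat >> kin.py <<'E'
G=.042
def plan(g,R1,N,show=True):
    """rows (cm,deg) to bring grasp point to g with tool R1; checks joints"""
    s,R=st(); p=s["tcp_pos"]; q=s["joint_positions"]; p1=np.array(g)+G*R1[:,2]
    v=Ro.from_matrix(R1@R.T).as_rotvec(); print("d cm",(p1-p)*100,"rot deg",np.degrees(v),"per row",(p1-p)*100/N,np.degrees(v)/N)
    if show:
        for k in range(1,N+1):
            qn,c=ik(p+(p1-p)*k/N,Ro.from_rotvec(v*k/N).as_matrix()@R,q); 
            if k%3==0 or c>1e-6: print(k,"%.0e"%c,qn,"dmax",abs(qn-q).max())
            q=qn
E
python3 - <<'E'
from kin import *
P[:]=fit()
plan((.510,-.154,.25),Rh(40),16)
E
```

```text
t 8.35 q [0.016 0.042 1.709 0.302 1.395 1.415] p [0.577 0.14  0.314] F [ 0.571 -0.535 -1.504] w 0.04764813609999123
x [0.993 0.112 0.033] y [ 0.117 -0.95  -0.291] z [-0.002  0.293 -0.956]
d cm [ -3.523 -26.716  -6.403] rot deg [ 22.515 -85.459  13.193] per row [-0.22 -1.67 -0.4 ] [ 1.407 -5.341  0.825]
3 7e-25 [-0.14  -0.132  1.936  0.447  1.166  1.084] dmax 0.12511985100487721
6 7e-22 [-0.356 -0.241  2.135  0.734  1.039  0.603] dmax 0.1774396646799714
9 1e-20 [-0.606 -0.234  2.284  1.09   1.087  0.024] dmax 0.1940859115062187
12 6e-20 [-0.825 -0.069  2.353  1.347  1.287 -0.507] dmax 0.16585396184686385
15 6e-25 [-0.965  0.214  2.323  1.456  1.544 -0.927] dmax 0.12683396545732428
```

>>> drive_tool(targets=[-0.22,-1.67,-0.4,1.4,-5.3,0.8,0,-0.22,-1.67,-0.4,1.4,-5.3,0.8,0,-0.22,-1.67,-0.4,1.4,-5.3,0.8,0,-0.22,-1.67,-0.4,1.4,-5.3,0.8,0,-0.22,-1.67,-0.4,1.4,-5.3,0.8,0,-0.22,-1.67,-0.4,1.4,-5.3,0.8,0,-0.22,-1.67,-0.4,1.4,-5.3,0.8,0,-0.22,-1.67,-0.4,1.4,-5.3,0.8,0,-0.22,-1.67,-0.4,1.4,-5.3,0.8,0,-0.22,-1.67,-0.4,1.4,-5.3,0.8,0,-0.22,-1.67,-0.4,1.4,-5.3,0.8,0,-0.22,-1.67,-0.4,1.4,-5.3,0.8,0])

```text
t: 9.55
tcp_pos: [0.5391, -0.0562, 0.2378]
tool_rot: [-0.228, 0.792, 0.21, 0.527]
contact_force: [0.1, -0.1, -2.6]
gripper_width: 0.0476
```

Run:
```python
from kin import *
P[:]=fit()
plan((.510,-.154,.25),Rh(40),5)
```

```text
t 9.55 q [-0.842 -0.036  2.394  1.361  1.285 -0.596] p [ 0.539 -0.056  0.238] F [ 0.078 -0.127 -2.635] w 0.04757867116146433
x [0.358 0.091 0.929] y [ 0.572 -0.808 -0.141] z [ 0.738  0.582 -0.341]
d cm [ 0.312 -7.085  1.224] rot deg [  5.956 -20.827   3.221] per row [ 0.062 -1.417  0.245] [ 1.191 -4.165  0.644]
3 2e-27 [-0.951  0.172  2.348  1.441  1.493 -0.888] dmax 0.08863863060070343
```

>>> drive_tool(targets=[0.06,-1.42,0.3,1.2,-4.2,0.65,0,0.06,-1.42,0.3,1.2,-4.2,0.65,0,0.06,-1.42,0.3,1.2,-4.2,0.65,0,0.06,-1.42,0.3,1.2,-4.2,0.65,0,0.06,-1.42,0.3,1.2,-4.2,0.65,0,0,0,0,0,0,0,0])

```text
t: 10.15
tcp_pos: [0.5361, -0.1233, 0.236]
tool_rot: [-0.251, 0.665, 0.234, 0.663]
contact_force: [0.1, 0.5, -0.7]
gripper_width: 0.0475
```

Run:
```python
from kin import *
P[:]=fit()
plan((.510,-.154,.25),Rh(40),4)
s=env.get_state()
for n in("scene","top"):
    p,d=env.camera(n); np.save(f"pics/{n}3.npy",d); cv2.imwrite(f"pics/{n}3.png",p)
W=cloud("scene",np.load("pics/scene3.npy")); Wt=cloud("top",np.load("pics/top3.npy"))
for nm,C in(("scene",W),("top",Wt)):
    k=(np.hypot(C[...,0]-.51,C[...,1]+.154)<.05)&(C[...,2]>.13)&(C[...,2]<.33); w=C[k]
    print(nm,len(w),w.min(0),w.max(0))
    for z in np.arange(.13,.31,.02):
        b=w[abs(w[:,2]-z)<.01]
        if len(b)>5: print("  z%.2f"%z,len(b),b.min(0)[:2],b.max(0)[:2])
a=cv2.imread("pics/scene3.png")[70:220,130:330]; cv2.imwrite("pics/c3.png",cv2.resize(a,None,fx=4,fy=4,interpolation=cv2.INTER_CUBIC))
```

```text
t 10.15 q [-0.999  0.346  2.303  1.461  1.636 -1.058] p [ 0.536 -0.123  0.236] F [ 0.08   0.454 -0.687] w 0.04754618979379727
x [ 0.01  -0.021  1.   ] y [ 0.644 -0.765 -0.023] z [0.765 0.644 0.006]
d cm [ 0.603 -0.371  1.396] rot deg [-1.219 -0.596 -0.089] per row [ 0.151 -0.093  0.349] [-0.305 -0.149 -0.022]
3 2e-27 [-0.994  0.324  2.295  1.466  1.633 -1.045] dmax 0.007183806410751226
scene 607 [ 0.466 -0.204  0.148] [ 0.547 -0.108  0.275]
  z0.15 34 [ 0.498 -0.16 ] [ 0.534 -0.119]
  z0.17 65 [ 0.495 -0.161] [ 0.535 -0.117]
  z0.19 68 [ 0.495 -0.156] [ 0.536 -0.119]
  z0.21 70 [ 0.496 -0.16 ] [ 0.537 -0.117]
  z0.23 107 [ 0.466 -0.202] [ 0.545 -0.108]
  z0.25 151 [ 0.467 -0.204] [ 0.547 -0.111]
  z0.27 112 [ 0.487 -0.17 ] [ 0.538 -0.12 ]
top 908 [ 0.464 -0.203  0.151] [ 0.541 -0.109  0.275]
  z0.15 19 [ 0.484 -0.138] [ 0.525 -0.12 ]
  z0.17 38 [ 0.485 -0.133] [ 0.524 -0.119]
  z0.19 21 [ 0.494 -0.128] [ 0.525 -0.119]
  z0.21 20 [ 0.505 -0.137] [ 0.531 -0.12 ]
  z0.23 81 [ 0.469 -0.2  ] [ 0.54  -0.109]
  z0.25 326 [ 0.464 -0.203] [ 0.541 -0.109]
  z0.27 403 [ 0.485 -0.169] [ 0.532 -0.121]
```

View pics/c3.png

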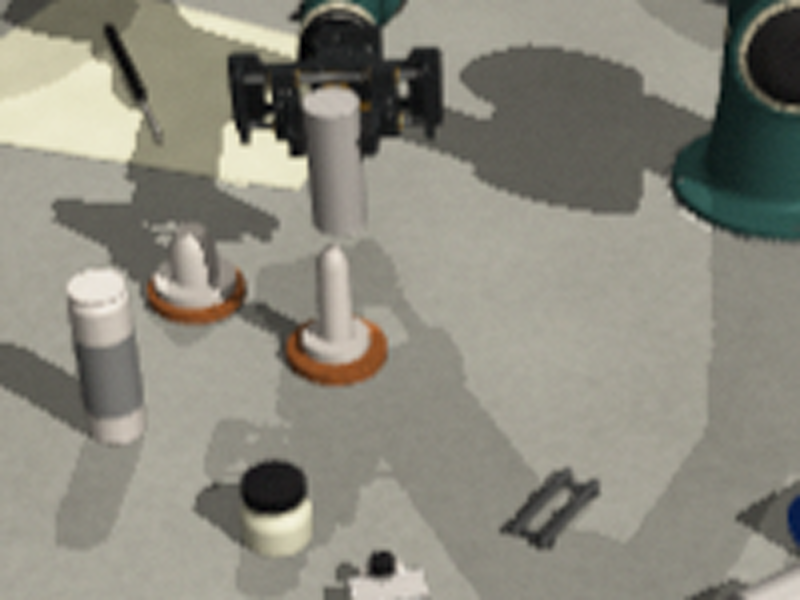

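The crop shows the tube held closed end up above the slim post, with the tube at (335,160) and the post tip at (335,250). I'll measure the tube's offset from the post using the top disc and the body.

```bash
cat >> kin.py <<'E'
def disc(C,c0,r,zlo,zhi,rad):
    k=(np.hypot(C[...,0]-c0[0],C[...,1]-c0[1])<r)&(C[...,2]>zlo)&(C[...,2]<zhi); w=C[k]
    m=cv2.minEnclosingCircle(w[:,:2].astype(np.float32)); return len(w),w.mean(0),np.array(m[0]),m[1]
E
python3 - <<'E'
from kin import *
for n in("top","scene"):
    C=cloud(n,np.load(f"pics/{n}3.npy")); print(n,disc(C,(.5095,-.146),.03,.269,.28,.024))
    C0=cloud(n,np.load(f"pics/{n}0.npy"))
    print(" foot",disc(C0,(.51,-.154),.055,.009,.018,0)," peg tip",disc(C0,(.51,-.154),.03,.112,.13,0))
    print(" stout foot",disc(C0,(.523,-.322),.055,.009,.018,0)," tip",disc(C0,(.523,-.322),.03,.07,.09,0))
# tube lean from scene side points: fit cylinder of radius 24mm (2 slopes+centre)
C=cloud("scene",np.load("pics/scene3.npy")); k=(np.hypot(C[...,0]-.51,C[...,1]+.146)<.032)&(C[...,2]>.155)&(C[...,2]<.215); w=C[k]
r=least_squares(lambda x:np.hypot(w[:,0]-x[0]-x[2]*(w[:,2]-.19),w[:,1]-x[1]-x[3]*(w[:,2]-.19))-.024,[.51,-.146,0,0],loss="soft_l1",f_scale=.002); print("cyl",len(w),r.x,np.degrees(r.x[2:]),np.std(r.fun))
E
```

```text
top (320, array([ 0.50794493, -0.14407958,  0.27115839]), array([ 0.50859416, -0.14471546]), 0.023723721504211426)
 foot (429, array([ 0.50748647, -0.14780657,  0.01324922]), array([ 0.5103758 , -0.15399656]), 0.04743924364447594)  peg tip (57, array([ 0.50940045, -0.15326135,  0.11690537]), array([ 0.51042932, -0.15379678]), 0.011056250892579556)
 stout foot (231, array([ 0.52265893, -0.3107648 ,  0.01288884]), array([ 0.52470005, -0.32205296]), 0.047569725662469864)  tip (114, array([ 0.52412955, -0.32037123,  0.07362209]), array([ 0.52413255, -0.32023475]), 0.017884593456983566)
scene (61, array([ 0.51264282, -0.14434591,  0.27119909]), array([ 0.51178467, -0.14475921]), 0.025700019672513008)
 foot (152, array([ 0.52473115, -0.14380258,  0.01265962]), array([ 0.51161426, -0.15403493]), 0.05005256459116936)  peg tip (20, array([ 0.51375043, -0.15225958,  0.11610136]), array([ 0.51114047, -0.15325581]), 0.012484797276556492)
 stout foot (94, array([ 0.54112798, -0.3040591 ,  0.01306619]), array([ 0.5278998 , -0.32113418]), 0.04881897196173668)  tip (34, array([ 0.52805855, -0.32136887,  0.07364227]), array([ 0.52991819, -0.32511351]), 0.018420366570353508)
cyl 203 [ 0.50818831 -0.14624144  0.01486846 -0.02115243] [ 0.85189997 -1.21194522] 0.002657727222542487
```

>>> drive_tool(targets=[0.1,-0.4,0,-0.6,-0.3,0,0,0.1,-0.4,0,-0.6,-0.3,0,0,0,0,0,0,0,0,0,0,0,0,0,0,0,0])

```text
t: 10.65
tcp_pos: [0.5375, -0.1268, 0.2386]
tool_rot: [-0.242, 0.665, 0.246, 0.662]
contact_force: [-0.7, -0.3, -0.8]
gripper_width: 0.0477
```

```bash
cat >> kin.py <<'E'
def see(tag,c0,zt,zs,r):
    """tube/cup top-disc centre (top cam) and side cylinder (scene cam)"""
    D={}
    for n in("top","scene"):
        p,d=env.camera(n); np.save(f"pics/{n}{tag}.npy",d); cv2.imwrite(f"pics/{n}{tag}.png",p); D[n]=cloud(n,d)
    print("disc",disc(D["top"],c0,r+.006,zt-.004,zt+.01,r))
    C=D["scene"]; k=(np.hypot(C[...,0]-c0[0],C[...,1]-c0[1])<r+.008)&(C[...,2]>zs[0])&(C[...,2]<zs[1]); w=C[k]; zm=np.mean(zs)
    f=least_squares(lambda x:np.hypot(w[:,0]-x[0]-x[2]*(w[:,2]-zm),w[:,1]-x[1]-x[3]*(w[:,2]-zm))-r,[*c0,0,0],loss="soft_l1",f_scale=.002)
    print("cyl z%.3f"%zm,len(w),f.x[:2],"lean deg",np.degrees(f.x[2:]))
E
python3 - <<'E'
from kin import *
s,R=st(); z=s["tcp_pos"][2]
see(4,(.5105,-.154),z+.035,(z-.08,z-.02),.024)
E
```

```text
t 10.65 q [-1.     0.337  2.293  1.451  1.631 -1.068] p [ 0.537 -0.127  0.239] F [-0.675 -0.28  -0.793] w 0.04766614758646649
x [0.001 0.007 1.   ] y [ 0.648 -0.762  0.005] z [ 0.762  0.648 -0.006]
disc (382, array([ 0.51 , -0.148,  0.273]), array([ 0.51 , -0.148]), 0.02404993213713169)
cyl z0.189 194 [ 0.51  -0.152] lean deg [-0.114  1.945]
```

>>> drive_tool(targets=[0.05,-0.3,0,0.4,0,0,0,0,-0.2,0,0.3,0,0,0,0,0,-0.8,0,0,0,0,0,0,-0.8,0,0,0,0,0,0,-0.8,0,0,0,0,0,0,0,0,0,0,0])

```text
t: 11.35
tcp_pos: [0.538, -0.1323, 0.2124]
tool_rot: [-0.246, 0.664, 0.242, 0.664]
contact_force: [0.1, 0.4, -1.8]
gripper_width: 0.0481
```

Run:
```python
from kin import *
s,R=st(); z=s["tcp_pos"][2]
see(5,(.5105,-.154),z+.035,(z-.08,z-.02),.024)
a=cv2.imread("pics/scene5.png")[80:180,165:265]; b=cv2.imread("pics/top5.png")[170:270,300:400]
cv2.imwrite("pics/c5.png",np.hstack([cv2.resize(i,(400,400),interpolation=cv2.INTER_CUBIC) for i in(a,b)]))
```

```text
t 11.35 q [-1.006  0.409  2.28   1.446  1.633 -1.117] p [ 0.538 -0.132  0.212] F [ 0.064  0.444 -1.751] w 0.04813933286525539
x [ 0.002 -0.005  1.   ] y [ 0.647 -0.762 -0.005] z [0.762 0.647 0.002]
disc (352, array([ 0.51 , -0.154,  0.247]), array([ 0.51 , -0.155]), 0.024162597954273224)
cyl z0.162 192 [ 0.51  -0.156] lean deg [-0.848  0.147]
```

View pics/c5.png

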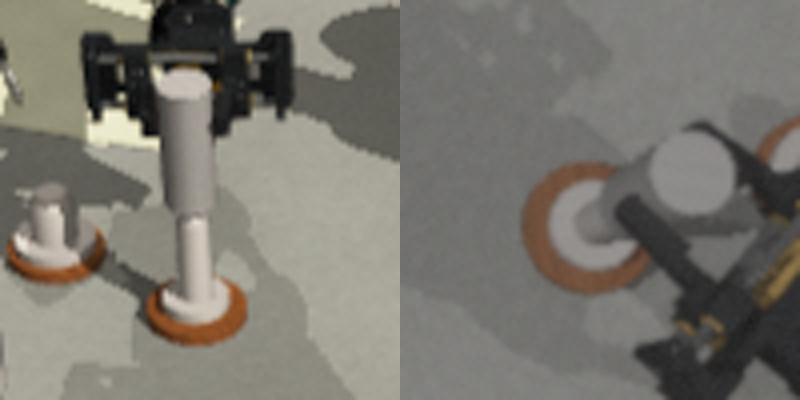

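Both views show the tube almost over the peg. In the scene crop the tube sits a little left: axis at x≈188 against the peg at x≈195. I'll measure the silhouettes precisely.

Run:
```python
from kin import *
C=cloud("scene",np.load("pics/scene5.npy")); k=(np.hypot(C[...,0]-.51,C[...,1]+.154)<.034)
uu=np.arange(512)
for v in range(104,160,3):
    u=uu[k[v]&(C[v,:,2]>.03)]; 
    if len(u): print(v,u.min(),u.max(),len(u),"mid",(u.min()+u.max())/2,"z",np.median(C[v,u,2]).round(3))
c=env.calibration("scene"); f=192/np.tan(np.radians(c["fovy"])/2); M=c["cam_to_world"]
for z in(.03,.08,.12,.2,.24):
    q=M[:3,:3].T@(np.array([.5105,-.154,z])-M[:3,3]); print("post axis",z,c["cx"]-f*q[0]/q[2],c["cy"]+f*q[1]/q[2])
```

```text
104 204 217 14 mid 210.5 z 0.245
107 202 221 20 mid 211.5 z 0.233
110 203 220 17 mid 211.5 z 0.222
113 205 221 17 mid 213.0 z 0.21
116 205 218 14 mid 211.5 z 0.198
119 206 218 13 mid 212.0 z 0.186
122 205 218 14 mid 211.5 z 0.176
125 206 218 12 mid 212.0 z 0.161
128 206 218 13 mid 212.0 z 0.149
131 206 218 13 mid 212.0 z 0.136
134 210 216 7 mid 213.0 z 0.114
137 209 216 8 mid 212.5 z 0.103
140 209 217 9 mid 213.0 z 0.093
143 210 217 8 mid 213.5 z 0.08
146 210 217 8 mid 213.5 z 0.066
149 210 217 8 mid 213.5 z 0.052
152 210 217 8 mid 213.5 z 0.037
155 207 212 2 mid 209.5 z 0.031
post axis 0.03 214.0288986103863 152.25768069506282
post axis 0.08 213.38093415093314 141.1187432972578
post axis 0.12 212.84525862678453 131.910126926441
post axis 0.2 211.7247651781136 112.64810383658094
post axis 0.24 211.13842115967628 102.56846255430641
```

The silhouette offset is about 0.4 px (about 1 mm), so I'm lowering the tube.

>>> drive_tool(targets=[0,0,-0.7,0,0,0,0,0,0,-0.8,0,0,0,0,0,0,-0.8,0,0,0,0,0,0,-0.8,0,0,0,0,0,0,0,0,0,0,0])

```text
t: 11.95
tcp_pos: [0.5383, -0.1327, 0.1798]
tool_rot: [-0.245, 0.663, 0.243, 0.664]
contact_force: [0.8, 0.5, -1.3]
gripper_width: 0.0477
```

```bash
python3 -c "
from kin import *
st()"
```

```text
t 11.95 q [-1.006  0.487  2.271  1.443  1.625 -1.187] p [ 0.538 -0.133  0.18 ] F [ 0.751  0.481 -1.294] w 0.04765028927162288
x [ 0.    -0.004  1.   ] y [ 0.647 -0.762 -0.003] z [0.762 0.647 0.002]
```

>>> drive_tool(targets=[0,0,-0.8,0,0,0,0,0,0.05,-0.9,0,0,0,0,0,0.05,-0.9,0,0,0,0,0,0,-0.9,0,0,0,0,0,0,-0.9,0,0,0,0,0,0,-0.8,0,0,0,0,0,0,-0.5,0,0,0,0,0,0,0,0,0,0,0])

```text
t: 12.75
tcp_pos: [0.5384, -0.1317, 0.117]
tool_rot: [-0.245, 0.663, 0.242, 0.664]
contact_force: [-0.9, 0.8, -1.1]
gripper_width: 0.0477
```

```bash
python3 -c "
from kin import *
st()"
```

```text
t 12.75 q [-1.004  0.637  2.243  1.439  1.608 -1.308] p [ 0.538 -0.132  0.117] F [-0.92   0.802 -1.107] w 0.04766895532365032
x [ 0.001 -0.004  1.   ] y [ 0.647 -0.762 -0.004] z [0.762 0.647 0.002]
```

>>> drive_tool(targets=[0,0,-0.4,0,0,0,0,0,0,-0.3,0,0,0,0,0,0,-0.2,0,0,0,0,0,0,0,0,0,0,0])

```text
t: 13.15
tcp_pos: [0.5385, -0.1321, 0.11]
tool_rot: [-0.245, 0.661, 0.242, 0.666]
contact_force: [0.5, -0.4, -0.9]
gripper_width: 0.0478
```

>>> drive_tool(targets=[0,0,-0.2,0,0,0,0,0,0,-0.2,0,0,0,0])

```text
t: 13.35
tcp_pos: [0.5383, -0.1321, 0.11]
tool_rot: [-0.246, 0.658, 0.243, 0.669]
contact_force: [-2.5, 0.6, 8.3]
gripper_width: 0.0473
```

>>> drive_tool(targets=[0,0,-0.15,0,0,0,0])

```text
t: 13.45
tcp_pos: [0.5382, -0.132, 0.1102]
tool_rot: [-0.246, 0.657, 0.243, 0.67]
contact_force: [-1.7, 1.0, 3.8]
gripper_width: 0.0482
```

```bash
python3 -c "
from kin import *
st()
see(6,(.5105,-.154),.145,(.04,.085),.024)
C=cloud('top',np.load('pics/top6.npy')); k=(np.hypot(C[...,0]-.51,C[...,1]+.154)<.02)&(C[...,2]>.13)&(C[...,2]<.16); w=C[k]; print(np.linalg.lstsq(np.c_[w[:,:2]-[.51,-.154],np.ones(len(w))],w[:,2],rcond=None)[0])
"
```

```text
t 13.45 q [-1.005  0.669  2.233  1.439  1.623 -1.335] p [ 0.538 -0.132  0.11 ] F [-1.738  1.048  3.847] w 0.04820175180545083
x [-0.016 -0.011  1.   ] y [ 0.649 -0.761  0.002] z [0.761 0.649 0.02 ]
disc (279, array([ 0.51 , -0.154,  0.144]), array([ 0.511, -0.154]), 0.024172378703951836)
cyl z0.062 128 [ 0.511 -0.156] lean deg [-0.446  0.155]
[ 0.022 -0.014  0.144]
```

The tube's top is at 144 mm and level, against 145 mm expected, so it is seated. I'll release and back off along the tool axis.

>>> drive_tool(targets=[0,0,0,0,0,0,1,0,0,0,0,0,0,1,0,0,0,0,0,0,1,0,0,0,0,0,0,1,0,0,0,0,0,0,1])

```text
t: 14.05
tcp_pos: [0.5386, -0.1324, 0.1098]
tool_rot: [-0.245, 0.657, 0.243, 0.67]
contact_force: [-0.1, 0.7, 0.8]
gripper_width: 0.0855
```

>>> drive_tool(targets=[-0.76,-0.65,0,0,0,0,1,-1.5,-1.3,0,0,0,0,1,-1.5,-1.3,0,0,0,0,1,-1.9,-1.6,0,0,0,0,1,-1.9,-1.6,0.5,0,0,0,1,-0.5,-0.5,2,0,0,0,1,0,0,3,0,0,0,1,0,0,3,0,0,0,1,0,0,3,0,0,0,1,0,0,3,0,0,0,1,0,0,2,0,0,0,1,0,0,0,0,0,0,1])

```text
t: 15.25
tcp_pos: [0.4487, -0.208, 0.2787]
tool_rot: [-0.245, 0.659, 0.241, 0.669]
contact_force: [-0.1, 0.2, 0.0]
gripper_width: 0.0883
```

Run:
```python
from kin import *
P[:]=fit()
e=np.radians(-19); x=np.array([np.cos(e),np.sin(e),0]); z=np.array([0,0,-1.]); R1=np.stack([x,np.cross(z,x),z],1)
cc=np.array([.5757,.369,0]); g=cc+.016*x
plan((g[0],g[1],.20),R1,24)
see(7,(.5105,-.154),.145,(.04,.085),.024)
# direct IK of pick pose
for zz in (.2,.04): print(ik(np.array([g[0],g[1],zz])+G*z,R1,[.5,.3,1.9,0,.9,2.4]),g)
```

```text
t 15.25 q [-1.252  0.305  2.234  1.259  1.797 -1.   ] p [ 0.449 -0.208  0.279] F [-0.107  0.249  0.001] w 0.08826501232292358
x [-0.011 -0.01   1.   ] y [ 0.646 -0.763 -0.   ] z [0.763 0.646 0.015]
d cm [ 14.211  57.178 -12.071] rot deg [-17.387  92.639 -45.847] per row [ 0.592  2.382 -0.503] [-0.724  3.86  -1.91 ]
3 3e-27 [-1.165  0.047  2.409  1.308  1.567 -0.808] dmax 0.0909280094918194
6 3e-25 [-0.972 -0.242  2.53   1.338  1.287 -0.498] dmax 0.11913295888786996
9 3e-26 [-0.618 -0.464  2.561  1.244  0.912 -0.028] dmax 0.17800594469732844
12 7e-22 [-0.178 -0.481  2.486  0.828  0.568  0.715] dmax 0.29009170275543766
15 2e-29 [ 0.158 -0.328  2.329  0.203  0.543  1.609] dmax 0.2626484505090245
18 1e-20 [ 0.353 -0.117  2.123 -0.04   0.726  2.076] dmax 0.11332688895920429
21 3e-24 [ 0.458  0.108  1.885 -0.055  0.949  2.288] dmax 0.08241069267808743
24 6e-21 [0.516 0.337 1.62  0.    1.184 2.418] dmax 0.09129811236331165
disc (282, array([ 0.51 , -0.154,  0.144]), array([ 0.51 , -0.154]), 0.024384334683418274)
cyl z0.062 130 [ 0.511 -0.156] lean deg [4.96  1.794]
(array([0.516, 0.337, 1.62 , 0.   , 1.184, 2.418]), np.float64(2.316635060434586e-19)) [0.591 0.364 0.   ]
(array([ 0.516,  0.494,  1.724, -0.   ,  0.924,  2.418]), np.float64(6.0076470036829066e-27)) [0.591 0.364 0.   ]
```

The tube stands on the post. Next is the cup, bulging the path outward to stay clear of joint 3's limit.

>>> drive_tool(targets=[1.65,1.5,0.6,-0.7,3.9,-1.9,1,1.65,2.4,0.6,-0.7,3.9,-1.9,1,1.65,2.4,0.6,-0.7,3.9,-1.9,1,1.65,2.4,0.6,-0.7,3.9,-1.9,1,1.65,2.4,0.6,-0.7,3.9,-1.9,1,1.65,2.4,0.6,-0.7,3.9,-1.9,1,1.65,2.4,0.6,-0.7,3.9,-1.9,1,1.65,2.4,0.6,-0.7,3.9,-1.9,1,1.65,2.4,0.6,-0.7,3.9,-1.9,1,1.65,2.4,0.6,-0.7,3.9,-1.9,1,1.65,2.4,0.6,-0.7,3.9,-1.9,1,1.65,2.4,0.6,-0.7,3.9,-1.9,1])

```text
t: 16.55
tcp_pos: [0.6354, 0.0622, 0.3174]
tool_rot: [-0.144, 0.921, 0.023, 0.362]
contact_force: [-0.6, 0.0, -0.6]
gripper_width: 0.0883
```

```bash
cat > cup.py <<'E'
from kin import *
P[:]=fit()
e=np.radians(-19); x=np.array([np.cos(e),np.sin(e),0]); z=np.array([0,0,-1.]); R1=np.stack([x,np.cross(z,x),z],1)
cc=np.array([.5757,.369,0]); g=cc+.016*x
E
python3 - <<'E'
from cup import *
plan((g[0],g[1],.20),R1,12)
E
```

```text
t 16.55 q [-0.163 -0.279  2.16   0.676  0.662  0.942] p [0.635 0.062 0.317] F [-0.605  0.016 -0.571] w 0.08827646620741829
x [ 0.738 -0.061  0.673] y [ 0.147 -0.958 -0.248] z [ 0.659  0.282 -0.697]
d cm [ -4.461  30.154 -15.939] rot deg [ -9.733  45.021 -20.715] per row [-0.372  2.513 -1.328] [-0.811  3.752 -1.726]
3 2e-30 [ 0.097 -0.199  2.086  0.229  0.682  1.583] dmax 0.19617036603212856
6 1e-20 [ 0.294 -0.05   1.964  0.006  0.826  2.01 ] dmax 0.1168643093648869
9 4e-24 [ 0.428  0.135  1.806 -0.04   1.002  2.258] dmax 0.06931828751254043
12 2e-20 [0.516 0.337 1.62  0.    1.184 2.418] dmax 0.06882803370839868
```

>>> drive_tool(targets=[-0.3,2.5,-0.6,-0.8,3.75,-1.7,1,-0.3,2.5,-0.6,-0.8,3.75,-1.7,1,-0.3,2.5,-0.8,-0.8,3.75,-1.7,1,-0.3,2.5,-1,-0.8,3.75,-1.7,1,-0.4,2.5,-1,-0.8,3.75,-1.7,1,-0.4,2.5,-1,-0.8,3.75,-1.7,1,-0.4,2.5,-1,-0.8,3.75,-1.7,1,-0.4,2.5,-1,-0.8,3.75,-1.7,1,-0.4,2.5,-1,-0.8,3.75,-1.7,1,-0.4,2.5,-1,-0.8,3.75,-1.7,1,-0.4,2.5,-1,-0.8,3.75,-1.7,1,0,0,0,0,0,0,1])

```text
t: 17.75
tcp_pos: [0.5891, 0.3423, 0.1809]
tool_rot: [0.004, 0.99, -0.144, 0.002]
contact_force: [0.3, 0.3, -1.0]
gripper_width: 0.0879
```

Run:
```python
from cup import *
plan((g[0],g[1],.15),R1,3,False)
```

```text
t 17.75 q [ 0.495  0.299  1.626 -0.01   1.217  2.358] p [0.589 0.342 0.181] F [ 0.296  0.329 -0.968] w 0.08790110207809154
x [ 0.959 -0.285  0.006] y [-0.285 -0.959  0.007] z [ 0.003 -0.009 -1.   ]
d cm [ 0.176  2.154 -7.289] rot deg [ 0.504  0.188 -2.446] per row [ 0.059  0.718 -2.43 ] [ 0.168  0.063 -0.815]
```

>>> drive_tool(targets=[0,0.75,0,0.2,0,-1.2,1,0,0.75,0,0.2,0,-1.2,1,0,0.5,-2,0,0,0,1,0,0,-2,0,0,0,1,0,0,0,0,0,0,1])

```text
t: 18.25
tcp_pos: [0.5884, 0.3603, 0.1358]
tool_rot: [0.002, 0.986, -0.167, 0.001]
contact_force: [-0.5, -1.0, -0.6]
gripper_width: 0.088
```

Run:
```python
from cup import *
plan((g[0],g[1],.042),R1,3,False)
```

```text
t 18.25 q [ 0.516  0.349  1.647 -0.005  1.147  2.425] p [0.588 0.36  0.136] F [-0.512 -1.046 -0.581] w 0.08797099685578223
x [ 0.944 -0.329  0.002] y [-0.329 -0.944  0.005] z [ 0.001 -0.005 -1.   ]
d cm [  0.244   0.347 -13.584] rot deg [0.298 0.048 0.229] per row [ 0.081  0.116 -4.528] [0.099 0.016 0.076]
```

>>> drive_tool(targets=[0.25,0.35,-1.5,0,0,0,1,0,0,-2.5,0,0,0,1,0,0,-2.5,0,0,0,1,0,0,-2.5,0,0,0,1,0,0,-2,0,0,0,1,0,0,-1,0,0,0,1,0,0,0,0,0,0,1])

```text
t: 18.95
tcp_pos: [0.5957, 0.364, 0.0185]
tool_rot: [-0.002, 0.986, -0.169, 0.007]
contact_force: [0.2, 0.7, 0.2]
gripper_width: 0.0881
```

Run:
```python
from cup import *
plan((g[0],g[1],.042),R1,3,False)
```

```text
t 18.95 q [ 0.516  0.469  1.717 -0.007  0.943  2.431] p [0.596 0.364 0.018] F [0.2  0.65 0.2 ] w 0.08811566085651014
x [ 0.942 -0.334  0.013] y [-0.334 -0.943 -0.006] z [ 0.014  0.002 -1.   ]
d cm [-0.483 -0.025 -1.848] rot deg [-0.095  0.799  0.51 ] per row [-0.161 -0.008 -0.616] [-0.032  0.266  0.17 ]
```

>>> drive_tool(targets=[-0.3,0,-1,0,0.8,0,1,-0.2,0,-0.9,0,0,0.3,1,0,0,0,0,0,0,1,0,0,0,0,0,0,0,0,0,0,0,0,0,0,0,0,0,0,0,0,0,0,0,0,0,0,0,0,0,0,0,0,0,0,0,0,0,0,0,0,0,0])

```text
t: 19.85
tcp_pos: [0.5928, 0.3636, 0.0033]
tool_rot: [-0.001, 0.986, -0.167, 0.002]
contact_force: [-0.1, -0.5, -1.9]
gripper_width: 0.062
```

Run:
```python
from cup import *
plan((g[0],g[1],.042),R1,3,False)
```

```text
t 19.85 q [ 0.514  0.487  1.722 -0.     0.928  2.42 ] p [0.593 0.364 0.003] F [-0.108 -0.459 -1.857] w 0.06203919481209729
x [ 0.944 -0.329  0.003] y [-0.329 -0.944 -0.003] z [ 0.004  0.002 -1.   ]
d cm [-0.201  0.019 -0.331] rot deg [-0.115  0.211  0.181] per row [-0.067  0.006 -0.11 ] [-0.038  0.07   0.06 ]
```

The cup is gripped at 62.0 mm. Lifting it.

>>> drive_tool(targets=[0,0,1,0,0,0,0,0,0,2,0,0,0,0,0,0,3,0,0,0,0,0,0,4,0,0,0,0,0,0,4.5,0,0,0,0,0,0,4.5,0,0,0,0,0,0,4.5,0,0,0,0,0,0,4.5,0,0,0,0,0,0,3,0,0,0,0,0,0,1,0,0,0,0])

```text
t: 20.85
tcp_pos: [0.586, 0.3626, 0.3367]
tool_rot: [-0.001, 0.986, -0.166, -0.0]
contact_force: [0.4, -0.1, -1.8]
gripper_width: 0.062
```

Run:
```python
from cup import *
plan((.60,-.02,.33),Rh(15)@Ro.from_euler("y",-35,degrees=True).as_matrix(),16)
plan((.523,-.322,.28),Rh(40),28)
```

```text
t 20.85 q [0.517 0.245 1.411 0.002 1.484 2.421] p [0.586 0.363 0.337] F [ 0.44  -0.082 -1.774] w 0.061957207943246766
x [ 0.945 -0.327 -0.001] y [-0.327 -0.945 -0.002] z [-0.     0.003 -1.   ]
d cm [  4.719 -37.369  -3.079] rot deg [ -2.129 -55.782  31.34 ] per row [ 0.295 -2.336 -0.192] [-0.133 -3.486  1.959]
3 3e-27 [ 0.461  0.082  1.619 -0.08   1.276  2.279] dmax 0.07116862497751164
6 2e-26 [ 0.374 -0.073  1.817 -0.122  1.052  2.112] dmax 0.07639298980577602
9 3e-23 [ 0.238 -0.212  2.    -0.081  0.813  1.865] dmax 0.09685026727310819
12 6e-30 [ 0.037 -0.315  2.158  0.172  0.585  1.403] dmax 0.1924228333533966
15 3e-26 [-0.225 -0.341  2.274  0.814  0.505  0.543] dmax 0.3215474869463463
t 20.85 q [0.517 0.245 1.411 0.002 1.484 2.421] p [0.586 0.363 0.337] F [ 0.44  -0.082 -1.774] w 0.061957207943246766
x [ 0.945 -0.327 -0.001] y [-0.327 -0.945 -0.002] z [-0.     0.003 -1.   ]
d cm [ -3.087 -65.759  -5.67 ] rot deg [ 16.824 -91.858  45.913] per row [-0.11  -2.349 -0.202] [ 0.601 -3.281  1.64 ]
3 2e-25 [ 0.446  0.057  1.646 -0.037  1.268  2.272] dmax 0.0756650126914109
6 3e-24 [ 0.338 -0.121  1.858 -0.024  1.056  2.076] dmax 0.07393916347638863
9 4e-22 [ 0.17  -0.278  2.045  0.097  0.859  1.766] dmax 0.12223691593758268
12 2e-30 [-0.075 -0.39   2.199  0.42   0.732  1.242] dmax 0.20203876226864392
15 6e-30 [-0.382 -0.413  2.304  0.883  0.782  0.561] dmax 0.2260602306551267
18 4e-30 [-0.679 -0.309  2.343  1.206  0.994 -0.003] dmax 0.1667665567960682
21 4e-20 [-0.898 -0.101  2.305  1.345  1.242 -0.396] dmax 0.11482733513600463
24 1e-26 [-1.035  0.145  2.197  1.38   1.468 -0.662] dmax 0.08292277458579228
27 4e-26 [-1.112  0.385  2.034  1.378  1.671 -0.836] dmax 0.07813845028092525
```

>>> drive_tool(targets=[0.3,-1.5,0,0.6,-3.3,1.6,0,0.3,-2.4,0,0.6,-3.3,1.6,0,0.3,-2.4,0,0.6,-3.3,1.6,0,0.3,-2.4,0,0.6,-3.3,1.6,0,0.3,-2.4,0,0.6,-3.3,1.6,0,0.3,-2.4,0,0.6,-3.3,1.6,0,0.3,-2.4,0,0.6,-3.3,1.6,0,0.3,-2.4,0,0.6,-3.3,1.6,0,0.3,-2.4,0,0.6,-3.3,1.6,0,0.3,-2.4,0,0.6,-3.3,1.6,0,0.3,-2.4,0,0.6,-3.3,1.6,0,0.3,-2.4,0,0.6,-3.3,1.6,0])

```text
t: 22.05
tcp_pos: [0.6152, 0.0794, 0.324]
tool_rot: [-0.119, 0.937, 0.02, 0.327]
contact_force: [0.9, -0.2, -2.7]
gripper_width: 0.062
```

Run:
```python
from cup import *
plan((.523,-.322,.26),Rh(40),16)
```

```text
t 22.05 q [-0.079 -0.305  2.127  0.449  0.712  1.199] p [0.615 0.079 0.324] F [ 0.863 -0.226 -2.711] w 0.061975677970067575
x [ 0.785 -0.04   0.618] y [ 0.115 -0.971 -0.21 ] z [ 0.608  0.236 -0.758]
d cm [ -6.001 -37.435  -6.396] rot deg [  9.788 -51.409  25.537] per row [-0.375 -2.34  -0.4  ] [ 0.612 -3.213  1.596]
3 3e-30 [-0.359 -0.336  2.25   0.914  0.751  0.529] dmax 0.22350210967944628
6 2e-30 [-0.642 -0.25   2.307  1.24   0.962 -0.031] dmax 0.16544947045494926
9 6e-20 [-0.867 -0.059  2.284  1.373  1.219 -0.421] dmax 0.11450507856575254
12 5e-27 [-1.017  0.18   2.188  1.396  1.455 -0.69 ] dmax 0.08115345512955632
15 2e-26 [-1.108  0.418  2.033  1.378  1.664 -0.868] dmax 0.07783574209278438
```

>>> drive_tool(targets=[-0.3,-2.2,0,0.6,-3.0,1.5,0,-0.3,-2.2,0,0.6,-3.0,1.5,0,-0.3,-2.3,0,0.6,-3.2,1.6,0,-0.3,-2.4,0,0.6,-3.2,1.6,0,-0.3,-2.4,0,0.6,-3.2,1.6,0,-0.3,-2.4,0,0.6,-3.2,1.6,0,-0.4,-2.4,0,0.6,-3.2,1.6,0,-0.4,-2.4,0,0.6,-3.2,1.6,0,-0.4,-2.4,0,0.6,-3.2,1.6,0,-0.4,-2.4,0,0.6,-3.2,1.6,0,-0.4,-2.4,0,0.6,-3.2,1.6,0,-0.4,-2.4,0,0.6,-3.2,1.6,0])

```text
t: 23.25
tcp_pos: [0.5604, -0.2123, 0.3083]
tool_rot: [-0.215, 0.75, 0.192, 0.595]
contact_force: [-0.8, 0.5, -1.9]
gripper_width: 0.0619
```

Run:
```python
from cup import *
plan((.523,-.322,.22),Rh(40),6)
```

```text
t 23.25 q [-1.046  0.135  2.165  1.372  1.491 -0.633] p [ 0.56  -0.212  0.308] F [-0.811  0.506 -1.884] w 0.06189976109012036
x [0.219 0.032 0.975] y [ 0.544 -0.834 -0.094] z [ 0.81   0.551 -0.2  ]
d cm [-0.528 -8.273 -8.828] rot deg [  2.556 -12.515   6.316] per row [-0.088 -1.379 -1.471] [ 0.426 -2.086  1.053]
3 2e-29 [-1.096  0.352  2.086  1.377  1.604 -0.828] dmax 0.07197079291489406
6 4e-29 [-1.128  0.562  1.97   1.36   1.716 -0.977] dmax 0.06906139181110482
```

>>> drive_tool(targets=[-0.1,-1.4,-0.8,0.4,-2.1,1.05,0,-0.1,-1.4,-0.8,0.4,-2.1,1.05,0,-0.1,-1.4,-1.4,0.4,-2.1,1.05,0,-0.1,-1.4,-1.4,0.4,-2.1,1.05,0,-0.1,-1.4,-1.4,0.4,-2.1,1.05,0,-0.1,-1.2,-1.2,0.4,-2.1,1.05,0,0,0,-1,0,0,0,0,0,0,0,0,0,0,0])

```text
t: 24.05
tcp_pos: [0.5523, -0.3003, 0.2125]
tool_rot: [-0.242, 0.667, 0.238, 0.663]
contact_force: [-0.5, 0.3, -2.5]
gripper_width: 0.0618
```

Run:
```python
from cup import *
import kin; kin.G=.0367
plan((.5235,-.322,.18),Rh(40),6,False)
s=env.get_state(); z=s["tcp_pos"][2]; R=Ro.from_quat(np.roll(s["tool_rot"],-1)).as_matrix(); c=(s["tcp_pos"]-.0367*R[:,2])[:2]; print("cup kin",c)
see(8,c,z+.0195,(z-.05,z-.012),.031)
b=cv2.imread("pics/scene8.png")[60:180,130:250]; a=cv2.imread("pics/top8.png")[150:270,330:450]
cv2.imwrite("pics/c8.png",np.hstack([cv2.resize(i,(400,400),interpolation=cv2.INTER_CUBIC) for i in(b,a)]))
```

```text
t 24.05 q [-1.137  0.575  1.966  1.354  1.714 -0.978] p [ 0.552 -0.3    0.213] F [-0.532  0.348 -2.541] w 0.061780581400826304
x [ 0.007 -0.005  1.   ] y [ 0.638 -0.77  -0.008] z [ 0.77   0.638 -0.002]
d cm [-0.068  0.191 -3.253] rot deg [-0.261 -0.398  0.329] per row [-0.011  0.032 -0.542] [-0.044 -0.066  0.055]
cup kin [ 0.524 -0.324]
disc (536, array([ 0.524, -0.322,  0.231]), array([ 0.524, -0.322]), 0.03128516301512718)
cyl z0.182 148 [ 0.525 -0.324] lean deg [-0.759  2.678]
```

View pics/c8.png

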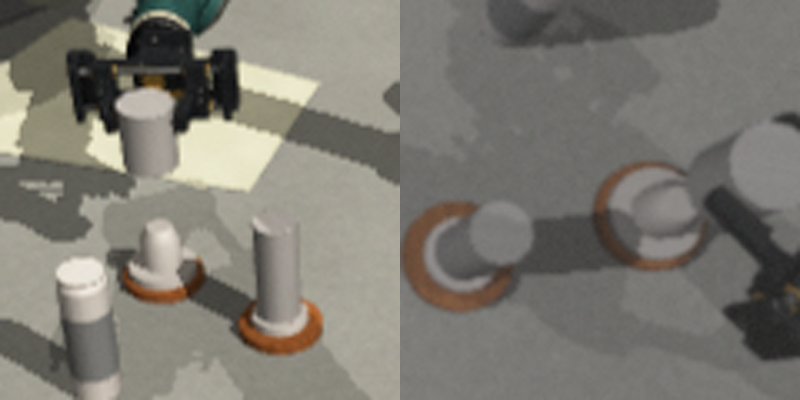

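The crop shows the cup (148,135), closed end up, above the stout post (160,255). The tube stands seated on its flange at (276,270). Everything lines up to within about 2 mm, so I'll lower to just above the peg and recheck.

>>> drive_tool(targets=[0,0.1,-1,-0.1,-0.3,0,0,0,0.05,-1.3,-0.1,-0.1,0,0,0,0,-1.3,0,0,0,0,0,0,-1.3,0,0,0,0,0,0,-1.2,0,0,0,0,0,0,-0.6,0,0,0,0,0,0,0,0,0,0,0])

```text
t: 24.85
tcp_pos: [0.5528, -0.2967, 0.1446]
tool_rot: [-0.238, 0.665, 0.243, 0.665]
contact_force: [0.7, -0.2, -1.7]
gripper_width: 0.0621
```

Run:
```python
from cup import *
s,R=st(); z=s["tcp_pos"][2]; c=(s["tcp_pos"]-.0367*R[:,2])[:2]; print("cup kin",c)
see(9,c,z+.0195,(z-.05,z-.012),.031)
K=env.calibration("scene"); f=192/np.tan(np.radians(K["fovy"])/2); M=K["cam_to_world"]
def pj(p):
    q=M[:3,:3].T@(np.array(p)-M[:3,3]); return K["cx"]-f*q[0]/q[2]
uu=np.arange(512)
for tag,vs,zr in((0,range(125,150,3),(.03,.2)),(9,range(110,150,3),(.03,.2))):
    C=cloud("scene",np.load(f"pics/scene{tag}.npy")); k=(np.hypot(C[...,0]-.524,C[...,1]+.322)<.038)&(C[...,2]>.032)
    for v in vs:
        u=uu[k[v]]
        if len(u)>3: zz=np.median(C[v,u,2]); print(tag,v,u.min(),u.max(),"mid",(u.min()+u.max())/2,"z",zz.round(3),"mid-axis",((u.min()+u.max())/2-pj([.524,-.322,zz])).round(2))
```

```text
t 24.85 q [-1.134  0.696  1.953  1.343  1.69  -1.099] p [ 0.553 -0.297  0.145] F [ 0.729 -0.174 -1.68 ] w 0.06206935178957804
x [-0.003  0.006  1.   ] y [ 0.639 -0.769  0.007] z [ 0.769  0.639 -0.001]
cup kin [ 0.525 -0.32 ]
disc (460, array([ 0.524, -0.318,  0.163]), array([ 0.525, -0.318]), 0.031491462141275406)
cyl z0.114 154 [ 0.526 -0.32 ] lean deg [-1.157 -0.45 ]
0 128 174 181 mid 177.5 z 0.073 mid-axis -0.31
0 131 172 183 mid 177.5 z 0.067 mid-axis -0.46
0 134 172 183 mid 177.5 z 0.057 mid-axis -0.71
0 137 173 184 mid 178.5 z 0.047 mid-axis 0.04
0 140 176 181 mid 178.5 z 0.034 mid-axis -0.28
9 110 166 186 mid 176.0 z 0.163 mid-axis 0.52
9 113 167 184 mid 175.5 z 0.155 mid-axis -0.19
9 116 168 185 mid 176.5 z 0.143 mid-axis 0.5
9 119 169 185 mid 177.0 z 0.131 mid-axis 0.67
9 122 169 185 mid 177.0 z 0.118 mid-axis 0.34
9 125 169 185 mid 177.0 z 0.104 mid-axis -0.02
9 128 171 183 mid 177.0 z 0.095 mid-axis -0.26
9 131 172 183 mid 177.5 z 0.069 mid-axis -0.43
9 134 172 183 mid 177.5 z 0.058 mid-axis -0.69
9 137 173 184 mid 178.5 z 0.043 mid-axis -0.05
9 140 177 180 mid 178.5 z 0.035 mid-axis -0.26
```

The cup is about 2 mm too far in +y, so I'll shift it by that and keep lowering.

>>> drive_tool(targets=[-0.05,-0.15,0,-0.2,0,0,0,0,-0.15,-0.4,-0.1,0,0,0,0,0,-0.6,0,0,0,0,0,0,-0.7,0,0,0,0,0,0,-0.6,0,0,0,0,0,0,-0.4,0,0,0,0,0,0,0,0,0,0,0])

```text
t: 25.65
tcp_pos: [0.5528, -0.3012, 0.1178]
tool_rot: [-0.234, 0.665, 0.246, 0.665]
contact_force: [0.7, -0.2, -1.3]
gripper_width: 0.0621
```

```bash
python3 -c "
from cup import *
s,R=st(); print('cup kin',s['tcp_pos']-.0367*R[:,2])"
```

```text
t 25.65 q [-1.137  0.747  1.933  1.335  1.68  -1.14 ] p [ 0.553 -0.301  0.118] F [ 0.735 -0.18  -1.288] w 0.062128779365804215
x [-0.006  0.016  1.   ] y [ 0.639 -0.769  0.016] z [ 0.769  0.639 -0.005]
cup kin [ 0.525 -0.325  0.118]
```

>>> drive_tool(targets=[-0.05,0.15,0,0.9,0.3,0,0,0,0.05,0,0,0,0,0,0,0,0,0,0,0,0])

```text
t: 25.95
tcp_pos: [0.5522, -0.299, 0.1177]
tool_rot: [-0.241, 0.665, 0.24, 0.665]
contact_force: [0.0, -0.7, -1.7]
gripper_width: 0.0622
```

```bash
python3 -c "
from cup import *
s,R=st(); print('cup kin',s['tcp_pos']-.0367*R[:,2])"
```

```text
t 25.95 q [-1.136  0.75   1.937  1.338  1.685 -1.128] p [ 0.552 -0.299  0.118] F [ 0.007 -0.739 -1.705] w 0.06215558158746307
x [-0.001 -0.002  1.   ] y [ 0.639 -0.769 -0.001] z [0.769 0.639 0.002]
cup kin [ 0.524 -0.322  0.118]
```

Now level and centred (0.524, -0.322). Lowering.

>>> drive_tool(targets=[0,0,-0.5,0,0,0,0,0,0,-0.6,0,0,0,0,0,0,-0.6,0,0,0,0,0,0,-0.6,0,0,0,0,0,0,-0.4,0,0,0,0,0,0,-0.3,0,0,0,0,0,0,0,0,0,0,0])

```text
t: 26.65
tcp_pos: [0.5522, -0.299, 0.0848]
tool_rot: [-0.241, 0.665, 0.24, 0.665]
contact_force: [0.3, 0.4, -1.6]
gripper_width: 0.0622
```

>>> drive_tool(targets=[0,0,-0.3,0,0,0,0,0,0,-0.2,0,0,0,0,0,0,0,0,0,0,0])

```text
t: 26.95
tcp_pos: [0.5522, -0.2992, 0.0812]
tool_rot: [-0.241, 0.663, 0.24, 0.667]
contact_force: [0.8, -0.4, -2.0]
gripper_width: 0.0621
```

>>> drive_tool(targets=[0,0,-0.2,0,0,0,0,0,0,-0.2,0,0,0,0])

```text
t: 27.15
tcp_pos: [0.5522, -0.2992, 0.0813]
tool_rot: [-0.242, 0.66, 0.24, 0.669]
contact_force: [-1.7, 2.2, 7.4]
gripper_width: 0.0618
```

```bash
python3 -c "
from cup import *
s,R=st(); c=(s['tcp_pos']-.0367*R[:,2])[:2]; print(c)
see(10,c,.1,(.045,.09),.031)
C=cloud('top',np.load('pics/top10.npy')); k=(np.hypot(C[...,0]-.524,C[...,1]+.322)<.026)&(C[...,2]>.085)&(C[...,2]<.12); w=C[k]; print(np.linalg.lstsq(np.c_[w[:,:2]-[.524,-.322],np.ones(len(w))],w[:,2],rcond=None)[0])
"
```

```text
t 27.15 q [-1.136  0.827  1.912  1.335  1.683 -1.182] p [ 0.552 -0.299  0.081] F [-1.666  2.233  7.441] w 0.06175978894943414
x [-0.011 -0.007  1.   ] y [ 0.641 -0.768  0.002] z [0.768 0.641 0.012]
[ 0.524 -0.323]
disc (411, array([ 0.524, -0.32 ,  0.099]), array([ 0.525, -0.321]), 0.03161279857158661)
cyl z0.068 188 [ 0.524 -0.323] lean deg [0.425 1.092]
[ 0.004 -0.001  0.099]
```

The cup's top is at 99 mm (100 expected) and level, with the contact carrying 7 N. I'll release and back off.

>>> drive_tool(targets=[0,0,0,0,0,0,1,0,0,0,0,0,0,1,0,0,0,0,0,0,1,0,0,0,0,0,0,1,0,0,0,0,0,0,1])

```text
t: 27.75
tcp_pos: [0.5526, -0.2998, 0.0813]
tool_rot: [-0.241, 0.661, 0.241, 0.669]
contact_force: [-0.2, 0.5, -0.2]
gripper_width: 0.0884
```

>>> drive_tool(targets=[-0.77,-0.64,0,0,0,0,1,-1.5,-1.25,0,0,0,0,1,-1.5,-1.25,0,0,0,0,1,-1.9,-1.6,0,0,0,0,1,-1.9,-1.6,0.5,0,0,0,1,-0.8,-0.7,2,0,0,0,1,0,0,3,0,0,0,1,0,0,3,0,0,0,1,0,0,3,0,0,0,1,0,0,2,0,0,0,1,0,0,0,0,0,0,1])

```text
t: 28.85
tcp_pos: [0.4593, -0.3763, 0.2186]
tool_rot: [-0.241, 0.662, 0.238, 0.669]
contact_force: [-0.5, 0.1, 0.0]
gripper_width: 0.0884
```

Run:
```python
from cup import *
st()
see(11,(.524,-.322),.1,(.045,.09),.031)
C=cloud('top',np.load('pics/top11.npy')); C0=cloud('top',np.load('pics/top0.npy'))
for nm,c,r,z in(("cup",(.524,-.322),.026,.1),("tube",(.5105,-.154),.02,.145)):
    k=(np.hypot(C[...,0]-c[0],C[...,1]-c[1])<r)&(abs(C[...,2]-z)<.015); w=C[k]; print(nm,len(w),disc(C,c,r+.012,z-.004,z+.01,0)[2:],np.linalg.lstsq(np.c_[w[:,:2]-c,np.ones(len(w))],w[:,2],rcond=None)[0])
for nm,c,r,z in(("can",(.711,-.229),.04,.14),("jar",(.723,-.026),.045,.05),("jig",(.734,.091),.06,.012),("stone",(.739,.243),.1,.02)):
    print(nm,disc(C0,c,r,z,z+.03,0)[1:3],disc(C,c,r,z,z+.03,0)[1:3])
a=cv2.imread("pics/scene11.png")[70:270,100:360]; cv2.imwrite("pics/c11.png",cv2.resize(a,None,fx=3,fy=3,interpolation=cv2.INTER_CUBIC))
```

```text
t 28.85 q [-1.322  0.615  1.886  1.214  1.837 -0.976] p [ 0.459 -0.376  0.219] F [-0.479  0.052  0.001] w 0.08836712015267713
x [-0.007 -0.007  1.   ] y [ 0.637 -0.771 -0.001] z [0.771 0.637 0.01 ]
disc (416, array([ 0.524, -0.32 ,  0.099]), array([ 0.524, -0.321]), 0.03134298324584961)
cyl z0.068 162 [ 0.524 -0.323] lean deg [0.553 0.154]
cup 306 (array([ 0.524, -0.321]), 0.03134298324584961) [0.008 0.001 0.099]
tube 201 (array([ 0.511, -0.154]), 0.023945648223161697) [0.021 0.021 0.144]
can (array([ 0.71 , -0.233,  0.152]), array([ 0.711, -0.233])) (array([ 0.709, -0.232,  0.152]), array([ 0.711, -0.235]))
jar (array([ 0.724, -0.027,  0.059]), array([ 0.725, -0.027])) (array([ 0.723, -0.027,  0.059]), array([ 0.724, -0.028]))
jig (array([0.731, 0.099, 0.029]), array([0.734, 0.1  ])) (array([0.731, 0.099, 0.029]), array([0.734, 0.1  ]))
stone (array([0.742, 0.249, 0.026]), array([0.744, 0.262])) (array([0.742, 0.249, 0.026]), array([0.744, 0.261]))
```

View pics/c11.png

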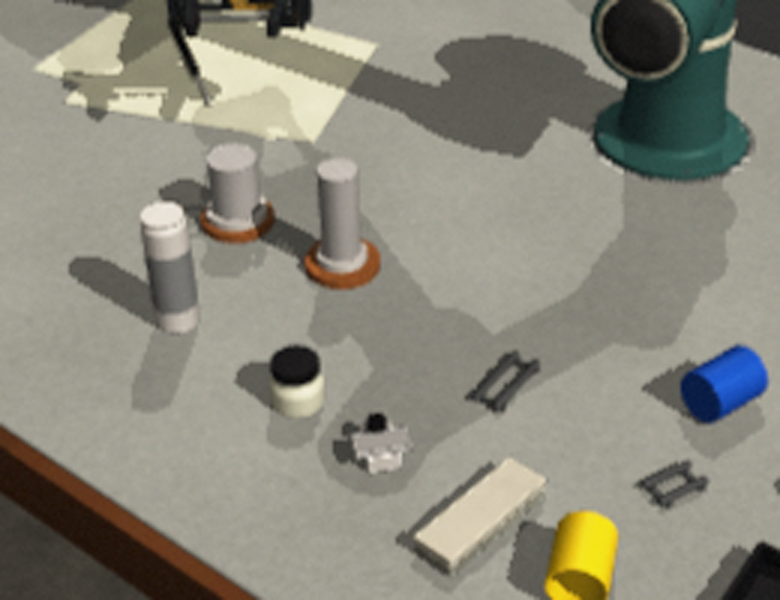

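The last picture shows the cup on the stout post (235,190) and the tube on the slim post (340,215). Both stand upright on their flanges, the gripper is clear, and the bystanders haven't moved. Handing in.

```bash
python3 -c "
from station import env
print(env.sign_off())"
```

```text
the job is handed in; nothing more can be done
None
```

Both vessels are hanging mouth down: the tube on the slim post, placed first, then the cup on the stout post. I lowered each until the contact force rose to about 8 N, then released it. The job was handed in at about 29 s.

**Last checks**
- **Seating:** the tube's top measured 144 mm (145 expected) and the cup's 99 mm (100 expected). Both are centred on their posts to within about 1–2 mm.
- **Level:** the cup's top is level to within 0.5°. The tube's top-disc fit shows a slope of about 1.7°. One side-view fit after release also gave a 5° lean for the tube. The fit just before release showed less than 0.5°, and the tube's height and centre did not change after that. I put both readings down to depth noise and did not check further.
- **Bystanders:** the can, jar, jig and whetstone are where they started to within about 2 mm, which is measurement noise. The gripper was clear of everything and its force reading was about zero.

**What disagreed**
- **Fingertip position:** the fingertips are about 23 mm behind the reported TCP, not 11 mm ahead as stated. Because of this the first grasp closed above the tube; the tube was not moved. I corrected the offset and the second grasp held.

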